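# Ready the cap-pull tester

## Task

Get the cap-pull tester ready for a run: push the flat spatula's blade into the slot under the front edge of the tester's cover, lever the cover right open past upright and lay the spatula back flat in its white tray; then pull the spring gauge's grip out until its index stands at the brass set marker, hold it there for two seconds and ease it fully home without letting it snap back, so that the drag pointer is left standing at the marker. Stand every sample bottle upright in the divided crate, one to a cell, and do not shift the set marker or the other things on the bench.

Things in the scene. Friction and masses are not known exactly. Their poses are not given: they have to be found in the camera images.
- gauge: the tester's cased spring gauge: grey steel case fixed to the bench, 100 mm deep (its x), 260 mm long (its y), 68 mm high, flat cover on top. Origin: centre of its underside; its -x side (front, with the pry slot) faces the robot. Inside, a white scale bar with black ticks every 10 mm (x -44 to -16 mm, 46 mm high; pointer and marker on it reach 57 mm) and the spring barrel (y +83 to +125 mm)
- pry_slot (a point): outer middle of the pry slot in the top of the case's front wall: 50 mm wide (along the case's y), 10 mm high (from 58 mm above the bench to the cover's underside at 68 mm; this point is at mid height), through a 5 mm wall. The blade goes in level along the case's +x; 30 mm past the wall there is still nothing below it above 57 mm
- gauge_cover (a joint): angle of the cover, an aluminium plate 102 x 262 x 4 mm without any handle, hinged along the case's top rear edge: 0 shut, pi/2 upright, 2.0 leaning back on its stop. It turns stiffly (about 2 N at the front edge lifts it) and stays where it is left
- cover_hinge (a point): middle of the cover's hinge line, at the case's top rear edge (x +50 mm, 68 mm high); the line runs along the case's y
- cover_edge (a point): middle of the cover's front edge, on its underside, 100 mm from the hinge line
- gauge_pull (a joint): travel of the grip in m along the case's -y, 0 home to 0.09 at the stop; a spring pulls it home with 1.6 N at 0 and 130 N/m more as it goes out
- grip_top (a point): middle of the top of the grip: upright black ribbed post, 22 mm (case x) by 16 mm (case y), 24 to 58 mm above the bench, sliding along the case's y at x = +15 mm; pinch it along the case's y. Free space round it: x -16 to +45 mm, y -125 to +83 mm in the case's frame, floor 15 mm high; 47 mm clear to the barrel when home
- index (a point): the index: leading (-y) face of the thin steel arm which reaches from the grip over the scale; it pushes the drag pointer ahead of it
- drag_pointer (a joint): reading in m of the drag pointer, a small dark steel slider with a steel button on the scale bar; the index pushes it out and friction leaves it at the farthest travel reached. Same scale as gauge_pull (when they touch the two values agree). It may start a little above 0
- peak (a point): reading edge of the drag pointer (its +y face, which the index touches)
- set_marker (a joint): reading in m of the brass set marker, a 14 mm clip on the front edge of the scale bar; the short finger at its middle gives the reading; same scale as gauge_pull: the index is at the marker when the two values agree. Between 0.045 and 0.075; stiff, not to be moved
- mark (a point): line of the set marker, carried across to where the index and drag pointer run
- tool_tray: shallow open white enamel tray 232 mm (its x) by 90 mm (its y), 12 mm high, floor and walls 3 mm, fixed. Origin: centre of its underside
- spatula: flat spatula 183 mm long lying along its x: black handle 100 mm long (x -85 to +15 mm), 14 mm wide and 16 mm high, then a steel blade 20 mm wide and 2.5 mm thick to x = +98 mm, its underside flush with the handle's underside. Origin on the underside, 35 mm ahead of the middle of the handle; +z up
- spatula_tip (a point): middle of the front end of the spatula's blade
- crate: white divided crate, fixed, 140 mm (its x) by 208 mm (its y) by 45 mm high, floor and walls 4 mm. Six open cells of 64 x 64 mm, centres at x = -34 and +34 mm, y = -68, 0 and +68 mm. Origin: centre of its underside
- bottle_1: amber sample bottle with paper label, 102 mm high, body 50 mm across up to 62 mm, then a neck and a white screw cap 31 mm across from 78 to 102 mm; take it by the cap. Origin: centre of its underside, +z up. May be absent
- bottle_2: amber sample bottle with paper label, 102 mm high, body 50 mm across up to 62 mm, then a neck and a white screw cap 31 mm across from 78 to 102 mm; take it by the cap. Origin: centre of its underside, +z up. May be absent
- bottle_3: amber sample bottle with paper label, 102 mm high, body 50 mm across up to 62 mm, then a neck and a white screw cap 31 mm across from 78 to 102 mm; take it by the cap. Origin: centre of its underside, +z up. May be absent
- bottle_4: amber sample bottle with paper label, 102 mm high, body 50 mm across up to 62 mm, then a neck and a white screw cap 31 mm across from 78 to 102 mm; take it by the cap. Origin: centre of its underside, +z up. May be absent
- bottle_5: amber sample bottle with paper label, 102 mm high, body 50 mm across up to 62 mm, then a neck and a white screw cap 31 mm across from 78 to 102 mm; take it by the cap. Origin: centre of its underside, +z up. May be absent
- timer: bystander: white bench timer 64 x 72 x 19 mm, origin centre of its underside
- petri_dish: bystander: closed petri dish 91 mm across, 16 mm high, origin centre of its underside

How it is judged:
By the outcome, as a careful person would: the job done as asked, in the order asked, and still so for the second after the job is handed in, with the robot touching nothing.
Of bottle_1, bottle_2, bottle_3, bottle_4, bottle_5 only 3 to 5 are there at a start; the rules pass over those that are not, and their reading is None.
At some moment in a run one of bottle_1, bottle_2, bottle_3, bottle_4, bottle_5 may be knocked a few centimetres aside while the robot is not near it.
It also fails if it takes over 210 s, if anything falls off the work surface, if the arm or the gripper's body presses on something with over 40 N, if the wrist force passes 120 N, or if a joint passes its speed limit or range.

## Robot

A 6-joint arm with a two-finger parallel gripper is mounted at the origin on the work surface; the furniture and walls round the work are solid. World frame = base frame: x ahead of the robot, y to its left, z up, the work surface at z = 0. Lengths are in m, angles in rad, forces in N, time in s.
With the tool pointing down it reaches from about 0.4 to 0.925 m from the base axis. Payload 12.5 kg.
Tool frame: the origin (TCP) lies at the very end of the fingers, on their centre line; the grasp point (between the pads) lies 19 mm behind it; z points along the fingers, y is the line along which they close (so a half turn about z gives the same grasp; the last joint's range is limited). The gripper opens to 95 mm and grips with 3 to 60 N. Pads are 20 mm wide; open, the fingers measure 119 mm over their backs; the gripper's body (75 mm by 180 mm) begins 59 mm behind the grasp point.
Start: joints at [-1.317, 0.491, 1.559, -0, 1.092, -0.106], TCP at [0.22, -0.585, 0.215] pointing down, gripper open.
Joint ranges: [-3.1, 3.1], [-0.84, 2.19], [0.05, 2.79], [-1.13, 4.28], [0.06, 2.93], [-2.69, 2.69]. Speed limits (rad/s): [2.22, 2.22, 2.79, 3.14, 3.14, 3.14].

## Interface

Orientations are given as a unit quaternion [x, y, z, w].
In Python, from cell import sensors, imaging, job_done gives the robot as it stands.
- The arm moves only by the shell command python3 -m jog 'ROWS'. ROWS is JSON, a list of rows, each a list of 5 numbers: the opening, from 0 (shut) to 1 (fully open), then the shift along the tool's x, y, z in mm, then the turn about the tool's z in degrees. A call has exactly 8 rows; each row is the pose to reach, as a shift and turn from the pose commanded when the call began, along the tool's axes at that moment; what a row does not reach only later rows make up. A row lasts 1/8 s, in which the tool goes at most 62.5 mm and 10.7 degrees, less where a joint would pass 70% of its speed; a pose out of reach is approached as far as the arm can. A call with a gripper value outside its range is refused whole. The fingers move at their own pace and stop on an object; the grip force is fixed at half the most. Time passes only in rows, so rows that repeat a pose let the fingers close, or fill a call up. It gives the time, the measured TCP pose, the force, the opening and the grip force at its end, in the units of the state.
- sensors.get_obs(): the state, without advancing time (a new reading comes with each control period).
- imaging.capture(name): name is "scene" or "top"; returns the picture (400x640x3 uint8, red, green, blue); there is no depth.
- imaging.camera_model(name): a dict with "vfov" (degrees; the focal length in pixels is half the picture's height over the tangent of half this angle, whatever the lens; pixels are square), "cx", "cy" (the principal point, pixels), "extrinsics" (4x4, takes a point from camera to world coordinates). Camera axes: x right, y down, z forward; pixel columns grow to the right and rows downward; lengths in m; the calibration is good to about 2 mm. A picture is of the moment at which its call begins. camera_model takes no time and is no camera call.
- job_done(): hands the job in; it is judged then, once.
The state is a dict: "t": time; "joints": joint angles; "dq": joint speeds; "joint_efforts": joint torques, N m; "eef_pos": TCP position; "ee_rot": TCP orientation; "ft_force": force on the tool from outside, world axes, zero at the start; "torque": the same for the moment, N m; "gripper_width": opening from 0.0 (shut) to 1.0 (fully open); "grip_force": force on a finger pad.
Only numpy, scipy, OpenCV 4.12 (cv2) and the standard library are available. Lean on these libraries where they do the work, as an engineer would, in place of code of your own. Each camera call takes 0.05 s, during which the arm holds its last target. There are 200 camera calls.

## Working session

There is one attempt and no reset: what is moved stays moved. The work goes in short steps, Python scripts to look and compute and a shell command to move; the robot and the scene stay as the last step left them, time stands still between calls to the robot, and variables do not carry over. Pictures are saved under pics/ and viewed, at most 14 in all, crops included, and the job is handed in when it is done.

```bash
mkdir -p pics; ls
python3 - <<'E'
from cell import sensors, imaging
import cv2,json
for n in("scene","top"):
    im=imaging.capture(n); cv2.imwrite(f"pics/{n}0.png",im[:,:,::-1])
    m=imaging.camera_model(n); print(n,m)
print(sensors.get_obs())
E
```

```text
pics
scene {'vfov': 48.3827856159336, 'cx': 325.70949467355564, 'cy': 197.72563383000477, 'extrinsics': array([[-0.6009781 , -0.36939098,  0.70878461, -0.22685243],
       [-0.79904878,  0.29832368, -0.52203834,  0.51971809],
       [-0.01861098, -0.88008709, -0.47444741,  0.60471854],
       [ 0.        ,  0.        ,  0.        ,  1.        ]])}
top {'vfov': 50.02203487791262, 'cx': 314.0734236309853, 'cy': 191.30645490578635, 'extrinsics': array([[-1.17276727e-03, -9.95545300e-01,  9.42771504e-02,
         4.07976353e-01],
       [-9.99985543e-01,  6.72780861e-04, -5.33497761e-03,
        -2.55351559e-02],
       [ 5.24778402e-03, -9.42820441e-02, -9.95531696e-01,
         1.07891621e+00],
       [ 0.00000000e+00,  0.00000000e+00,  0.00000000e+00,
         1.00000000e+00]])}
{'t': 0.1, 'joints': array([-1.31659749e+00,  4.91498264e-01,  1.55934121e+00, -1.14392475e-05,
        1.09167028e+00, -1.05613874e-01]), 'dq': array([ 0.00188878, -0.00150728, -0.00155894, -0.00093407,  0.00062957,
       -0.0004155 ]), 'joint_efforts': array([ 1.59597439e-03, -6.13621545e+01, -2.58606809e+01,  6.94089546e-02,
        4.69822646e-02, -7.93348909e-05]), 'eef_pos': array([ 0.22002598, -0.58479412,  0.2141371 ]), 'ee_rot': array([ 9.83859878e-01,  1.78940021e-01, -3.90957734e-05, -4.56907244e-04]), 'ft_force': array([-0.32422738,  0.28250973,  0.37317286]), 'torque': array([-0.00359867,  0.03688741,  0.04496068]), 'grip_force': 0.0, 'gripper_width': 1.0016532763934398}
```

View pics/scene0.png

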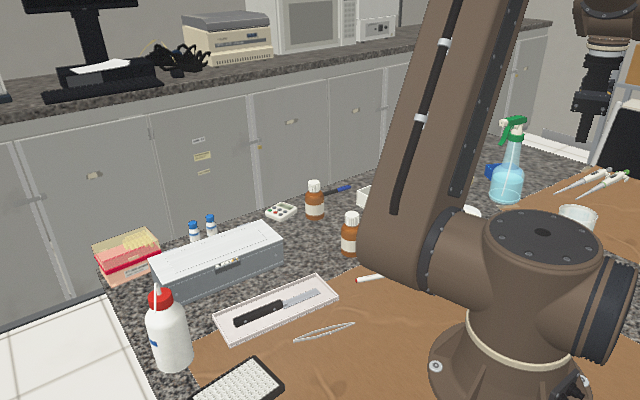

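View pics/top0.png

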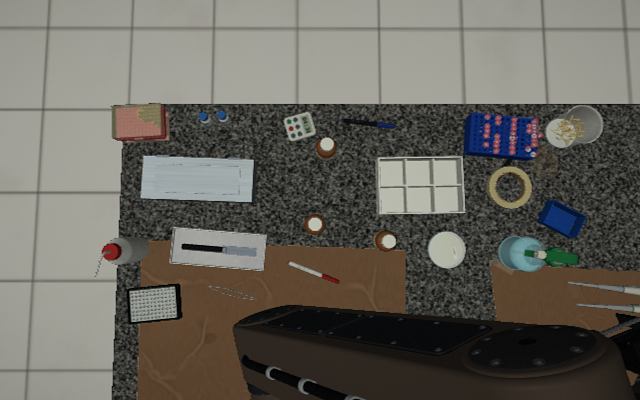

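```bash
cat > h.py <<'E'
import numpy as np,cv2
from cell import sensors,imaging
def cast(n,uv,z):
    m=imaging.camera_model(n);f=200/np.tan(np.radians(m["vfov"])/2);T=m["extrinsics"]
    uv=np.atleast_2d(np.array(uv,float))
    d=np.c_[(uv[:,0]-m["cx"])/f,(uv[:,1]-m["cy"])/f,np.ones(len(uv))]@T[:3,:3].T
    return T[:3,3]+d*((z-T[2,3])/d[:,2])[:,None]
def proj(n,p):
    m=imaging.camera_model(n);f=200/np.tan(np.radians(m["vfov"])/2);T=m["extrinsics"]
    q=(np.atleast_2d(p)-T[:3,3])@T[:3,:3]
    return np.c_[q[:,0]/q[:,2]*f+m["cx"],q[:,1]/q[:,2]*f+m["cy"]]
def hsv(im): return cv2.cvtColor(im,cv2.COLOR_RGB2HSV)
def blobs(mask,amin=30):
    c,_=cv2.findContours(mask.astype(np.uint8),cv2.RETR_EXTERNAL,cv2.CHAIN_APPROX_NONE)
    return [k for k in c if cv2.contourArea(k)>amin]
def rect(n,c,z):
    "min-area rectangle of a contour cast on plane z: centre, sides, long-axis angle deg"
    p=cast(n,c[:,0,:],z)[:,:2].astype(np.float32)
    (x,y),(w,h),a=cv2.minAreaRect(p*1000)
    if w<h:w,h,a=h,w,a+90
    return np.round([x,y,w,h,a],1)
E
python3 - <<'E'
from h import *
im=cv2.imread("pics/top0.png")[:,:,::-1].copy(); H=hsv(im)
big=cv2.resize(im[90:310,100:480],None,fx=2.1,fy=2.1,interpolation=cv2.INTER_CUBIC); cv2.imwrite("pics/top0c.png",big[:,:,::-1])
w=(H[:,:,2]>150)&(H[:,:,1]<60); w[:100]=0;w[300:]=0;w[:,:115]=0;w[:,480:]=0
for c in blobs(w,60):
    b=cv2.boundingRect(c);print("white",b,[list(rect("top",c,z)) for z in(.012,.045,.072,.102)])
k=(H[:,:,2]<50); roi=np.zeros_like(k);roi[236:260,175:235]=1
for c in blobs(k&roi,60): print("handle",cv2.boundingRect(c),rect("top",c,.019))
E
```

```text
white (382, 235, 14, 13) [[np.float64(385.4), np.float64(-215.3), np.float64(32.4), np.float64(29.5), np.float64(89.9)], [np.float64(386.1), np.float64(-209.5), np.float64(31.4), np.float64(28.6), np.float64(89.9)], [np.float64(386.6), np.float64(-204.7), np.float64(30.5), np.float64(27.9), np.float64(89.9)], [np.float64(387.3), np.float64(-199.3), np.float64(29.6), np.float64(27.0), np.float64(89.9)]]
white (429, 232, 36, 36) [[np.float64(364.4), np.float64(-358.5), np.float64(87.2), np.float64(85.8), np.float64(89.9)], [np.float64(365.8), np.float64(-348.2), np.float64(84.5), np.float64(83.2), np.float64(89.9)], [np.float64(366.9), np.float64(-339.8), np.float64(82.3), np.float64(81.0), np.float64(89.9)], [np.float64(368.1), np.float64(-330.4), np.float64(79.8), np.float64(78.6), np.float64(89.9)]]
white (172, 228, 94, 41) [[np.float64(369.0), np.float64(203.2), np.float64(225.1), np.float64(84.5), np.float64(85.1)], [np.float64(370.2), np.float64(196.2), np.float64(218.2), np.float64(81.9), np.float64(85.1)], [np.float64(371.2), np.float64(190.4), np.float64(212.5), np.float64(79.
[... 3909 characters left out ...]
np.float64(200.0), np.float64(7.6), np.float64(90.0)], [np.float64(720.4), np.float64(112.1), np.float64(194.8), np.float64(7.4), np.float64(90.0)], [np.float64(711.1), np.float64(108.0), np.float64(189.0), np.float64(7.2), np.float64(90.0)]]
white (130, 100, 81, 4) [[np.float64(738.9), np.float64(335.2), np.float64(203.3), np.float64(7.8), np.float64(90.0)], [np.float64(728.7), np.float64(324.0), np.float64(197.0), np.float64(7.6), np.float64(90.0)], [np.float64(720.3), np.float64(314.9), np.float64(191.9), np.float64(7.4), np.float64(90.0)], [np.float64(711.0), np.float64(304.8), np.float64(186.1), np.float64(7.2), np.float64(90.0)]]
handle (182, 244, 41, 8) [370.4 244.   98.4  12.7  85.2]
```

View pics/top0c.png

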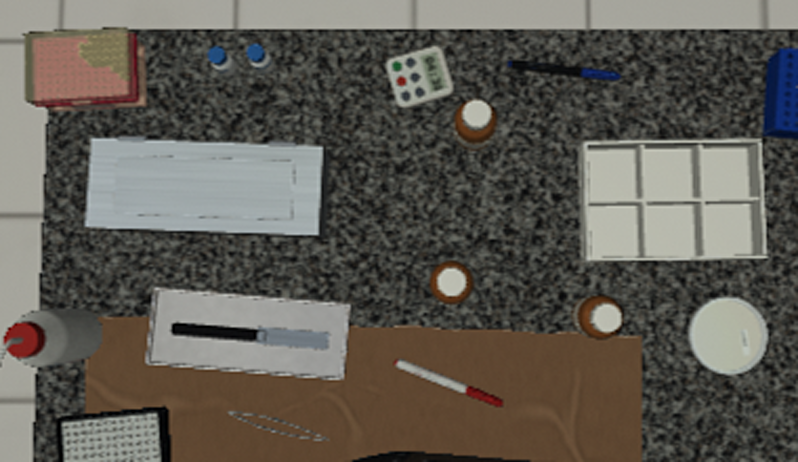

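```bash
cat >> h.py <<'E'
def yaw():
    x,y,z,w=sensors.get_obs()["ee_rot"]; return np.degrees(2*np.arctan2(y,x))
def go(x,y,z,yw=None):
    "print tool-frame shift (mm) and turn (deg) to a world target in mm"
    o=sensors.get_obs();p=o["eef_pos"]*1000;a=np.radians(yaw())
    d=np.array([x,y,z])-p; t=0 if yw is None else -((yw-np.degrees(a)+180)%360-180)
    print("shift",np.round([d[0]*np.cos(a)+d[1]*np.sin(a),d[0]*np.sin(a)-d[1]*np.cos(a),-d[2]],1),"turn",round(t,1),"at",np.round(p,1),"yaw",round(np.degrees(a),1),"F",np.round(o["ft_force"],1),"w",round(o["gripper_width"],3),"g",round(o["grip_force"],1),"t",round(o["t"],2))
E
python3 - <<'E'
from h import *
print(cast("scene",[227,263],.063))
im=cv2.imread("pics/scene0.png")[:,:,::-1].copy()
c=np.array([[535.2,246]]); ex=np.array([.9993,-.037]);ey=np.array([.037,.9993])
pts=lambda l,z:np.array([[*(c[0]+a*ex+b*ey),z] for a,b in l])/1000
P=np.vstack([pts([(-52,-131),(-52,131),(50,131),(50,-131)],72),pts([(-50,-25),(-50,25)],58),pts([(-50,-25),(-50,25)],68),pts([(-50,-130),(-50,130)],0)])
uv=proj("scene",P*np.array([1,1,1]));print(np.round(uv,1))
cr=cv2.resize(im[215:345,140:345],None,fx=3.9,fy=3.9,interpolation=cv2.INTER_CUBIC)
for u,v in uv: cv2.circle(cr,(int((u-140+.5)*3.9),int((v-215+.5)*3.9)),3,(255,0,0),-1)
cv2.imwrite("pics/slot.png",cr[:,:,::-1])
go(520,-200,215,60)
E
```

```text
[[0.48525277 0.2475441  0.063     ]]
[[283.1 238.5]
 [161.5 284.7]
 [146.4 258.5]
 [261.2 218.9]
 [238.4 260.7]
 [215.6 269.5]
 [237.9 256.7]
 [214.9 265.5]
 [284.3 265.1]
 [168.9 313. ]]
shift [ 416.3 -254.5   -0.9] turn -39.4 at [ 220.  -584.8  214.1] yaw 20.6 F [-0.3  0.3  0.4] w 1.002 g 0.0 t 0.1
```

View pics/slot.png

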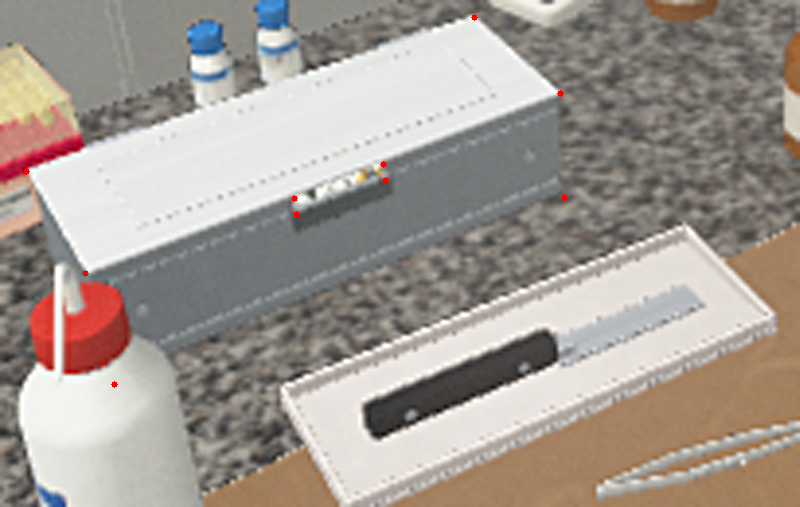

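```bash
python3 -m jog '[[0.4,52,-32,0,-5],[0.4,104,-64,0,-10],[0.4,156,-96,0,-15],[0.4,208,-127,0,-20],[0.4,260,-159,0,-25],[0.4,312,-191,0,-30],[0.4,364,-223,0,-35],[0.4,416,-254,0,-39]]'
python3 - <<'E'
from h import *
go(400,206,100,85.2)
E
```

```text
t: 1.1
eef_pos: [0.521, -0.199, 0.2146]
ee_rot: [0.867, 0.498, -0.0, 0.0]
ft_force: [0.5, -0.5, -1.1]
gripper_width: 0.403
grip_force: 0.0
shift [ 289.  -308.4  114.6] turn -25.4 at [ 521.  -199.   214.6] yaw 59.8 F [ 0.5 -0.5 -1.1] w 0.403 g 0.0 t 1.1
```

```bash
python3 -m jog '[[0.4,42,-44,0,-4],[0.4,84,-88,0,-8],[0.4,126,-132,0,-12],[0.4,168,-176,0,-16],[0.4,210,-221,10,-20],[0.4,252,-265,40,-24],[0.4,289,-308,80,-25.4],[0.4,289,-308,115,-25.4]]'
python3 - <<'E'
from h import *
im=imaging.capture("top");cv2.imwrite("pics/top1.png",im[:,:,::-1]);H=hsv(im)
w=(H[:,:,2]>150)&(H[:,:,1]<60); w[:115]=0;w[:,:250]=0
for c in blobs(w,60):
    b=cv2.boundingRect(c);print(b,list(map(float,rect("top",c,.102))))
go(367.2,206.1,40,85.2)
E
```

```text
t: 2.1
eef_pos: [0.3995, 0.2067, 0.0989]
ee_rot: [0.736, 0.677, 0.001, 0.0]
ft_force: [0.6, 0.5, -0.3]
gripper_width: 0.4
grip_force: 0.0
(483, 329, 29, 29) [163.9, -437.2, 62.3, 59.7, 42.8]
(289, 262, 33, 15) [324.9, -9.7, 77.6, 6.6, 68.8]
(382, 235, 14, 13) [387.3, -199.3, 29.6, 27.0, 89.9]
(250, 234, 17, 37) [363.1, 96.5, 80.5, 36.3, 179.9]
(428, 232, 37, 36) [368.1, -329.4, 81.9, 78.6, 89.9]
(308, 218, 14, 13) [426.4, -32.2, 28.9, 27.3, 134.9]
(378, 157, 87, 57) [515.2, -275.9, 197.1, 129.2, 89.9]
(320, 138, 14, 13) [612.2, -60.3, 29.7, 28.1, 44.5]
(546, 119, 23, 29) [634.2, -596.1, 66.8, 49.4, 20.1]
(284, 115, 31, 26) [653.0, 3.5, 61.7, 54.8, 106.7]
shift [ -2.1 -30.4  54.6] turn -0.0 at [397.7 205.7  94.6] yaw 85.2 F [-1.6 -0.3 -5.4] w 0.401 g 0.0 t 2.15
```

View pics/top1.png

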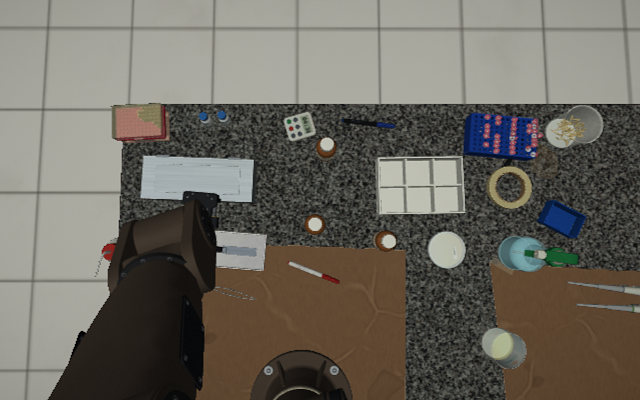

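```bash
python3 -m jog '[[0.4,-2,-15,15,0],[0.4,-2,-30,30,0],[0.4,-2,-30,50,0],[0.4,-2,-30,65,0],[0.4,-2,-30,75,0],[0.4,-2,-30,75,0],[0.4,-2,-30,75,0],[0.4,-2,-30,75,0]]'
python3 - <<'E'
from h import *
go(367.2,206.1,6,85.2)
E
```

```text
t: 3.15
eef_pos: [0.3707, 0.205, 0.0251]
ee_rot: [0.737, 0.676, 0.0, 0.0]
ft_force: [-0.1, 0.2, -0.1]
gripper_width: 0.399
grip_force: 0.0
shift [ 0.8 -3.5 19.1] turn -0.2 at [370.7 205.   25.1] yaw 85.0 F [-0.1  0.2 -0.1] w 0.399 g 0.0 t 3.15
```

```bash
python3 -m jog '[[0.4,1,-3.5,8,0],[0.4,1,-3.5,16,0],[0.4,1,-3.5,19,0],[0.4,1,-3.5,19,0],[0,1,-3.5,19,0],[0,1,-3.5,19,0],[0,1,-3.5,19,0],[0,1,-3.5,19,0]]'
python3 - <<'E'
from h import *
go(367.2,206.1,6,85.2)
E
```

```text
t: 4.15
eef_pos: [0.3671, 0.2062, 0.0057]
ee_rot: [0.737, 0.676, 0.0, 0.0]
ft_force: [-0.6, 0.3, 2.8]
gripper_width: 0.142
grip_force: 30.8
shift [-0.1  0.1 -0.3] turn -0.2 at [367.1 206.2   5.7] yaw 85.0 F [-0.6  0.3  2.8] w 0.142 g 30.8 t 4.15
```

```bash
python3 -m jog '[[0,0,0,-10,0],[0,0,0,-40,0],[0,0,0,-80,0],[0,0,0,-110,0],[0,10,0,-110,-10],[0,20,0,-110,-20],[0,35,0,-110,-30],[0,46,0,-110,-40]]'; python3 -m jog '[[0,0,0,0,-10],[0,0,0,0,-20],[0,0,0,0,-30],[0,0,0,0,-40],[0,0,0,0,-50],[0,0,0,0,-53],[0,0,0,0,-53],[0,0,0,0,-53]]'
python3 - <<'E'
from h import *
for n in("scene","top"):
    im=imaging.capture(n);cv2.imwrite(f"pics/{n}2.png",im[:,:,::-1])
go(370.3,252.2,64,177.9)
E
```

```text
t: 5.15
eef_pos: [0.3709, 0.2525, 0.1162]
ee_rot: [0.459, 0.888, 0.0, 0.0]
ft_force: [0.4, 0.5, -1.1]
gripper_width: 0.144
grip_force: 30.8
t: 6.15
eef_pos: [0.371, 0.252, 0.1159]
ee_rot: [0.018, 1.0, 0.0, 0.0]
ft_force: [0.5, 0.2, -0.9]
gripper_width: 0.143
grip_force: 30.8
shift [ 0.7  0.1 51.8] turn 0.1 at [371.  252.  115.8] yaw 178.0 F [-0.3 -1.  -1.4] w 0.146 g 30.8 t 6.25
```

View pics/scene2.png

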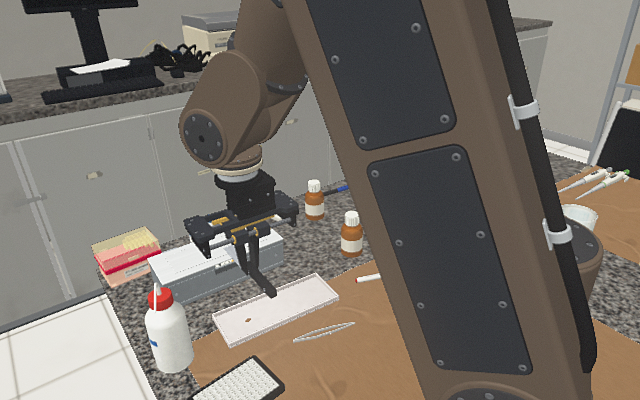

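Run:
```python
from h import *
print(proj("scene",np.array([[.371,.252,.113],[.283,.255,.113],[.466,.249,.113]])),proj("top",np.array([[.371,.252,.113],[.283,.255,.113],[.466,.249,.113]])))
a=cv2.imread("pics/scene2.png")[190:350,140:350];b=cv2.imread("pics/top2.png")[120:300,110:320]
a=cv2.resize(a,None,fx=1.9,fy=1.9);b=cv2.resize(b,None,fx=1.9,fy=1.9)
h=min(a.shape[0],b.shape[0]);cv2.imwrite("pics/c2.png",np.hstack([a[:h],b[:h]]))
```

```text
[[249.59618602 271.50464281]
 [273.62659448 298.23218324]
 [227.52597239 247.12578321]] [[187.45425405 248.69573554]
 [185.03491919 288.80265343]
 [189.91317471 206.17367938]]
```

View pics/c2.png

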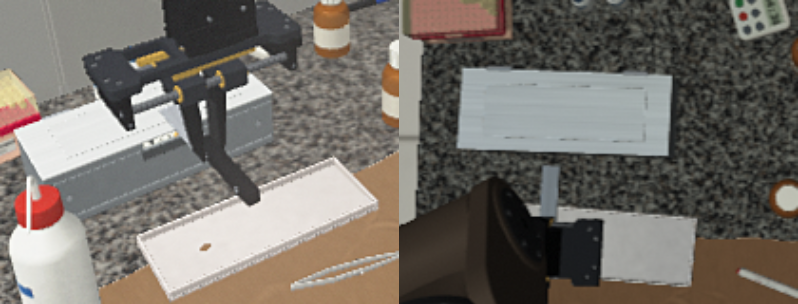

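```bash
python3 -m jog '[[0,0,0,15,0],[0,0.5,0,30,0],[0,0.5,0,45,0],[0,0.5,0,52,0],[0,0.5,0,52,0],[0,0.5,0,52,0],[0,0.5,0,52,0],[0,0.5,0,52,0]]';  python3 - <<'E'
from h import *
go(412,250.6,64,177.9)
im=imaging.capture("top");cv2.imwrite("pics/top3.png",im[:,:,::-1])
cr=im[195:235,180:200];print(cr[:,9].tolist()[:30])
E
```

```text
t: 7.25
eef_pos: [0.3706, 0.2521, 0.0639]
ee_rot: [0.017, 1.0, 0.0, 0.0]
ft_force: [-0.3, -0.9, -1.4]
gripper_width: 0.143
grip_force: 30.8
shift [-41.4  -0.1  -0.1] turn 0.1 at [370.6 252.1  63.9] yaw 178.0 F [-0.3 -0.9 -1.4] w 0.143 g 30.8 t 7.25
[[165, 175, 176], [165, 174, 177], [163, 173, 175], [167, 177, 178], [159, 168, 171], [20, 21, 21], [52, 52, 50], [76, 75, 68], [57, 57, 54], [49, 49, 46], [40, 37, 33], [57, 55, 49], [67, 66, 61], [42, 42, 41], [43, 45, 42], [74, 76, 72], [49, 49, 46], [68, 68, 61], [66, 66, 61], [81, 83, 77], [95, 97, 90], [65, 66, 61], [44, 43, 40], [39, 39, 37], [26, 26, 24], [24, 25, 24], [19, 20, 19], [52, 53, 49], [83, 83, 77], [70, 70, 65]]
```

Run:
```python
from h import *
print(proj("top",np.array([[.4657,.2487,.063],[.40,.251,.063],[.4852,.2479,.063]])))
im=cv2.imread("pics/top3.png")[:,:,::-1]; S=im.astype(int)
g=(S.min(2)>95); g[:201]=0; g[232:]=0;g[:,:185]=0;g[:,225:]=0
for c in blobs(g,20): print(cv2.boundingRect(c),rect("top",c,.063))
```

```text
[[196.01274359 207.56154148]
 [194.34237577 235.44716412]
 [196.55412027 199.35043478]]
(185, 209, 40, 23) [436.3 227.4  92.   51.9  89.9]
```

```bash
python3 -m jog '[[0,-8,0,0,0],[0,-16,0,0,0],[0,-22,0,0,0],[0,-28,0,0,0],[0,-34,0,0,0],[0,-40,0,0,0],[0,-44,0,0,0],[0,-44,0,0,0]]';  python3 - <<'E'
from h import *
go(414,250.6,64,177.9)
E
```

```text
t: 8.3
eef_pos: [0.4147, 0.2505, 0.0635]
ee_rot: [0.017, 1.0, -0.0, 0.0]
ft_force: [-0.2, 1.0, -1.3]
gripper_width: 0.146
grip_force: 30.8
shift [ 0.7  0.1 -0.5] turn 0.1 at [414.7 250.5  63.5] yaw 178.0 F [-0.2  1.  -1.3] w 0.146 g 30.8 t 8.3
```

```bash
python3 -m jog '[[0,0,0,-6,0],[0,0,0,-11,0],[0,-1,0,-18,0],[0,-2.6,0,-24,0],[0,-4.5,0,-30,0],[0,-8,0,-38,0],[0,-10,0,-42,0],[0,-10,0,-42,0]]';  python3 - <<'E'
from h import *
go(414,250.6,64,177.9)
im=imaging.capture("scene");cv2.imwrite("pics/s4.png",cv2.resize(im[180:340,130:340],None,fx=3,fy=3)[:,:,::-1])
E
```

```text
t: 9.3
eef_pos: [0.425, 0.2503, 0.106]
ee_rot: [0.017, 1.0, 0.0, 0.001]
ft_force: [0.1, 1.3, -0.7]
gripper_width: 0.143
grip_force: 30.7
shift [11.  -0.1 42. ] turn 0.1 at [425.  250.3 106. ] yaw 178.0 F [ 0.1  1.3 -0.7] w 0.143 g 30.7 t 9.3
```

View pics/s4.png

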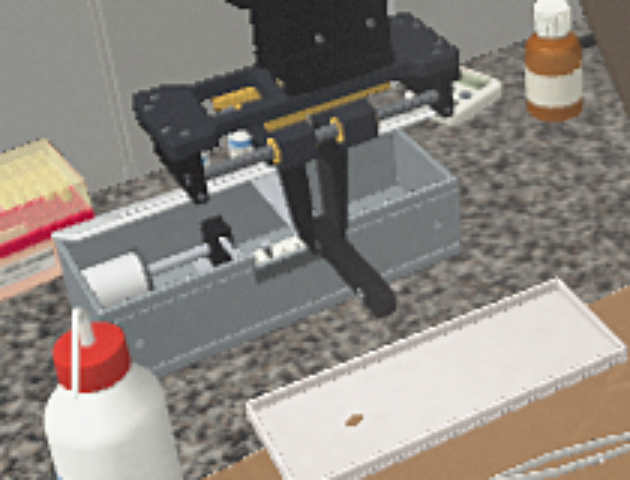

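```bash
python3 -m jog '[[0,-4,0,-6,0],[0,-8,0,-11,0],[0,-13,0,-16,0],[0,-20,0,-22,0],[0,-28,0,-27,0],[0,-37,0,-31,0],[0,-46,0,-35,0],[0,-55,0,-36,0]]'; python3 -m jog '[[0,-8,0,-1,0],[0,-16,0,-1,0],[0,-24,0,-1,0],[0,-32,0,0,0],[0,-40,0,1,0],[0,-47,0,3,0],[0,-52,0,4,0],[0,-52,0,4,0]]';  python3 - <<'E'
from h import *
go(414,250.6,64,177.9)
im=imaging.capture("scene");cv2.imwrite("pics/s5.png",cv2.resize(im[150:340,130:340],None,fx=3,fy=3)[:,:,::-1])
E
```

```text
t: 10.35
eef_pos: [0.4803, 0.2483, 0.1418]
ee_rot: [0.017, 1.0, 0.0, 0.0]
ft_force: [-1.4, 0.6, 0.0]
gripper_width: 0.145
grip_force: 30.8
t: 11.35
eef_pos: [0.527, 0.2462, 0.1361]
ee_rot: [0.017, 1.0, -0.001, -0.006]
ft_force: [-21.9, 0.6, 4.3]
gripper_width: 0.143
grip_force: 35.9
shift [113.1   0.5  72.1] turn 0.1 at [527.  246.2 136.1] yaw 178.0 F [-21.9   0.6   4.3] w 0.143 g 35.9 t 11.35
```

View pics/s5.png

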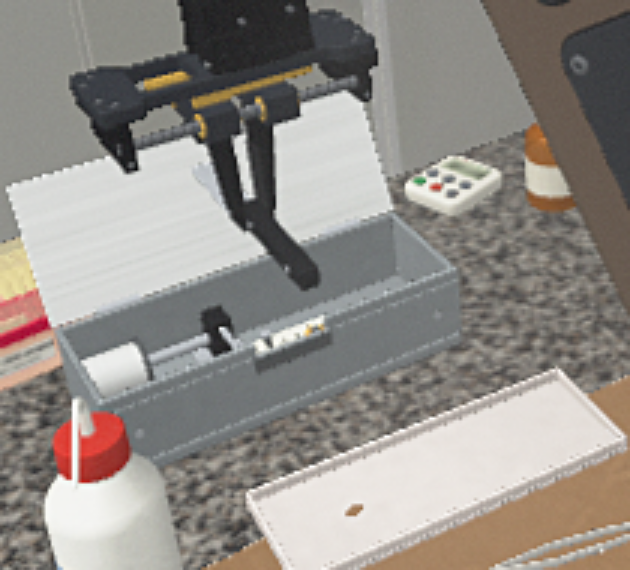

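```bash
python3 -m jog '[[0,15,0,0,0],[0,35,0,0,0],[0,60,0,0,0],[0,90,0,0,0],[0,120,0,4,0],[0,145,0,10,0],[0,156,0,16,0],[0,156,0,16,0]]'; python3 -m jog '[[0,0,0,0,10],[0,0,0,0,20],[0,0,0,0,30],[0,0,0,0,40],[0,0,0,0,50],[0,0,0,0,60],[0,0,0,0,70],[0,0,0,0,80]]'; python3 -m jog '[[0,0,0,0,6],[0,0,0,10,12.8],[0,0,0,25,12.8],[0,0,0,40,12.8],[0,0,0,50,12.8],[0,0,0,50,12.8],[0,0,0,50,12.8],[0,0,0,50,12.8]]'
python3 - <<'E'
from h import *
go(367.1,206.2,25,85.0)
im=imaging.capture("scene");cv2.imwrite("pics/s6.png",cv2.resize(im[150:350,130:360],None,fx=3,fy=3,interpolation=cv2.INTER_CUBIC)[:,:,::-1])
E
```

```text
t: 12.4
eef_pos: [0.3757, 0.252, 0.1215]
ee_rot: [0.017, 1.0, -0.0, 0.0]
ft_force: [0.8, -0.0, -0.4]
gripper_width: 0.147
grip_force: 34.1
t: 13.4
eef_pos: [0.3769, 0.252, 0.1217]
ee_rot: [0.658, 0.753, 0.0, 0.0]
ft_force: [-0.2, 0.2, -2.2]
gripper_width: 0.143
grip_force: 34.1
t: 14.4
eef_pos: [0.3758, 0.252, 0.072]
ee_rot: [0.736, 0.677, 0.0, 0.0]
ft_force: [-0.4, -0.1, -0.8]
gripper_width: 0.146
grip_force: 34.1
shift [-46.4  -4.9  47. ] turn 0.2 at [375.8 252.   72. ] yaw 85.2 F [-0.4 -0.1 -0.8] w 0.146 g 34.1 t 14.4
```

View pics/s6.png

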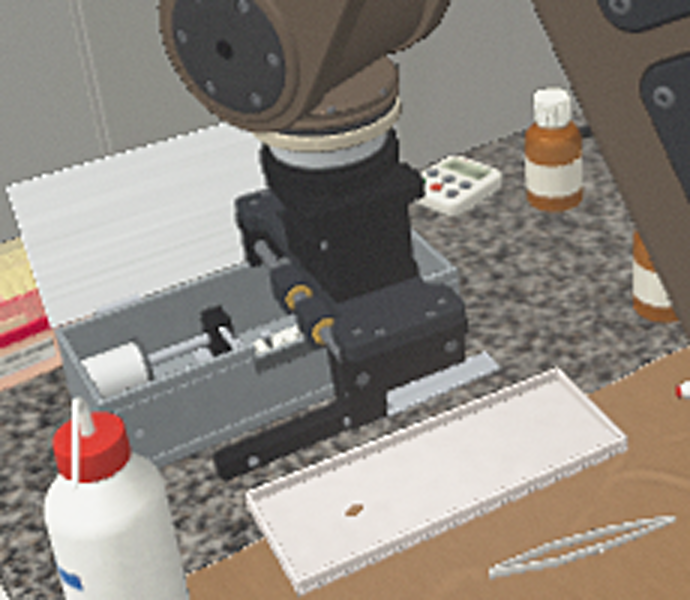

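Run:
```python
from h import *
d=np.array([np.cos(np.radians(85.2)),np.sin(np.radians(85.2)),0]);p=np.array([.3758,.252,.0])
q=[p+.088*d+[0,0,.0693],p+.088*d+[0,0,.0853],p-.095*d+[0,0,.0705]]
print(np.round((proj("scene",np.array(q))-[130,150])*3))
```

```text
[[223. 472.]
 [219. 451.]
 [498. 363.]]
```

```bash
python3 -m jog '[[0,-10,-2,0,0],[0,-23,-4,0,0],[0,-36,-8,0,0],[0,-46,-8.7,5,0],[0,-46,-8.7,20,0],[0,-46,-8.7,35,0],[0,-46,-8.7,47,0],[0,-46,-8.7,47,0]]'
python3 - <<'E'
from h import *
go(367.1,206.2,6.2,85.0)
E
```

```text
t: 15.45
eef_pos: [0.3627, 0.2064, 0.0239]
ee_rot: [0.736, 0.677, -0.001, -0.0]
ft_force: [0.2, -0.2, -0.6]
gripper_width: 0.144
grip_force: 34.1
shift [ 0.2  4.4 17.7] turn 0.2 at [362.7 206.4  23.9] yaw 85.2 F [ 0.2 -0.2 -0.6] w 0.144 g 34.1 t 15.45
```

```bash
python3 -m jog '[[0,0,4.4,4,0],[0,0,4.4,9,0],[0,0,4.4,14,0],[0,0,4.4,17.5,0],[0,0,4.4,17.5,0],[0,0,4.4,17.5,0],[0.35,0,4.4,17.5,0],[0.35,0,4.4,17.5,0]]'; python3 -m jog '[[0.35,0,0,0,0],[0.35,0,0,-10,0],[0.35,0,0,-40,0],[0.35,0,0,-80,0],[0.35,0,0,-120,0],[0.35,0,0,-160,0],[0.35,0,0,-160,0],[0.35,0,0,-160,0]]'
python3 - <<'E'
from h import *
go(415,240,165,177.9)
E
```

```text
t: 16.45
eef_pos: [0.3675, 0.2065, 0.0072]
ee_rot: [0.736, 0.677, 0.0, 0.0]
ft_force: [0.5, 0.8, -0.3]
gripper_width: 0.299
grip_force: 0.0
t: 17.45
eef_pos: [0.367, 0.2063, 0.167]
ee_rot: [0.736, 0.677, -0.0, 0.0]
ft_force: [-0.8, -0.3, 0.2]
gripper_width: 0.352
grip_force: 0.0
shift [37.6 45.   2. ] turn -92.7 at [367.  206.3 167. ] yaw 85.2 F [-0.8 -0.3  0.2] w 0.352 g 0.0 t 17.45
```

```bash
python3 - <<'E'
from h import *
go(450,-120,200,177.9)
E
python3 -m jog '[[0.35,-20,10,-10,-10],[0.35,-60,20,-20,-20],[0.35,-110,30,-30,-30],[0.35,-160,40,-30,-40],[0.35,-210,50,-30,-50],[0.35,-260,60,-30,-60],[0.35,-300,70,-30,-70],[0.35,-318,80,-30,-80]]'
python3 - <<'E'
from h import *
for n in("scene","top"):
    im=imaging.capture(n);cv2.imwrite(f"pics/{n}7.png",im[:,:,::-1])
a=cv2.imread("pics/scene7.png")[170:345,140:345];b=cv2.imread("pics/top7.png")[125:275,130:270]
a=cv2.resize(a,None,fx=2.4,fy=2.4,interpolation=cv2.INTER_CUBIC);b=cv2.resize(b,None,fx=2.2,fy=2.8,interpolation=cv2.INTER_CUBIC)
h=min(a.shape[0],b.shape[0]);print(a.shape);cv2.imwrite("pics/c7.png",np.hstack([a[:h],b[:h]]))
E
```

```text
shift [-318.2  109.9  -33. ] turn -92.7 at [367.  206.3 167. ] yaw 85.2 F [-0.8 -0.3  0.2] w 0.352 g 0.0 t 17.45
t: 18.45
eef_pos: [0.4201, -0.1191, 0.1959]
ee_rot: [0.16, 0.987, 0.0, -0.001]
ft_force: [0.3, 0.8, 0.1]
gripper_width: 0.349
grip_force: 0.0
(420, 492, 3)
```

View pics/c7.png

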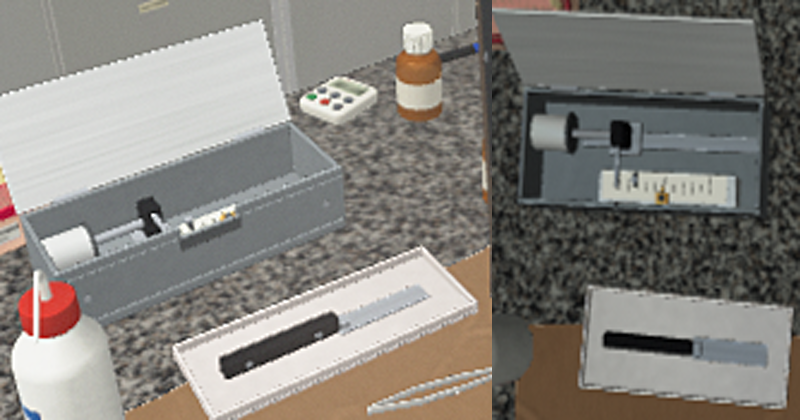

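Run:
```python
from h import *
# average several frames for noise
acc=np.mean([imaging.capture("top").astype(float) for _ in range(4)],0)
np.save("avg7.npy",acc); im=acc.astype(np.uint8)
cr=cv2.resize(im[160:202,170:250],None,fx=10,fy=10,interpolation=cv2.INTER_CUBIC);cv2.imwrite("pics/z7.png",cr[:,:,::-1])
```

```text
(no output)
```

View pics/z7.png

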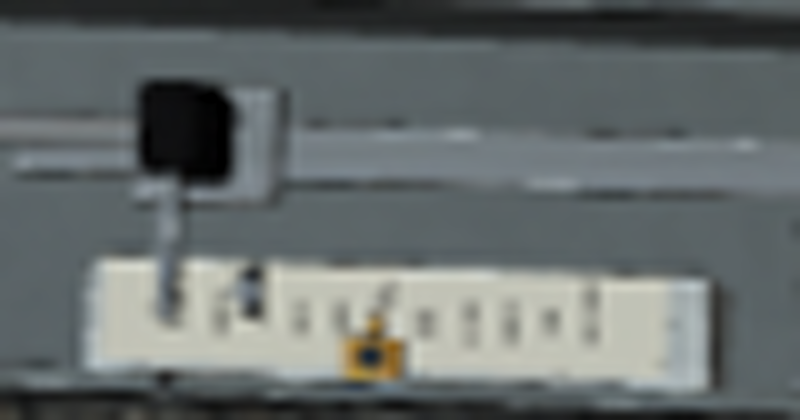

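```bash
cat >> h.py <<'E'
C=np.array([535.2,246.]);EX=np.array([.9993,-.037]);EY=np.array([.037,.9993])
def case(n,uv,z):
    p=cast(n,uv,z/1000.)[:,:2]*1000-C; return np.round(np.c_[p@EX,p@EY],1)
E
python3 - <<'E'
from h import *
# top crops: u=170+X/10-.5, v=160+Y/10-.5
f=lambda X,Y:[170+X/10-.5,160+Y/10-.5]
for n,X,Y,zs in[("tick10",222,315,(46,)),("tick30",302,318,(46,)),("tick40",343,320,(46,)),("tick60",426,322,(46,)),("tick100",592,315,(46,)),("bar L",92,315,(46,)),("bar R",710,330,(46,)),("index R",180,290,(48,52,56)),("index L",158,290,(48,52,56)),("ptr L",240,290,(50,57)),("ptr R",263,290,(50,57)),("finger",374,325,(46,52,57)),("clip L",345,358,(46,50,57)),("clip R",403,358,(46,50,57)),("grip L",140,130,(58,)),("grip R",232,130,(58,)),("grip top",185,82,(58,)),("grip bot",185,183,(58,))]:
    print(n,[case("top",f(X,Y),z)[0].tolist() for z in zs])
s=cv2.imread("pics/scene7.png")[:,:,::-1].copy();H=hsv(s)
m=(H[:,:,0]>12)&(H[:,:,0]<28)&(H[:,:,1]>100)&(H[:,:,2]>110);m[:245]=0;m[275:]=0;m[:,:205]=0;m[:,245:]=0
print(np.argwhere(m)[:,::-1].tolist())
a=np.load("avg7.npy").astype(np.uint8);H=hsv(a)
m=(H[:,:,0]>12)&(H[:,:,0]<28)&(H[:,:,1]>100)&(H[:,:,2]>90);m[:185]=0;m[200:]=0;m[:,:190]=0;m[:,225:]=0
print(np.argwhere(m)[:,::-1].tolist())
cv2.imwrite("pics/sl7.png",cv2.resize(s[240:280,205:250],None,fx=14,fy=14,interpolation=cv2.INTER_CUBIC)[:,:,::-1])
E
```

```text
tick10 [[-29.1, 17.6]]
tick30 [[-29.2, -1.7]]
tick40 [[-29.3, -11.6]]
tick60 [[-29.0, -31.7]]
tick100 [[-25.9, -71.6]]
bar L [[-30.3, 49.0]]
bar R [[-28.5, -100.3]]
index R [[-23.6, 27.5], [-24.0, 26.4], [-24.3, 25.2]]
index L [[-23.8, 32.8], [-24.2, 31.6], [-24.5, 30.4]]
ptr L [[-23.3, 12.5], [-23.9, 10.6]]
ptr R [[-23.1, 7.0], [-23.7, 5.1]]
finger [[-30.2, -19.2], [-30.7, -20.7], [-31.2, -21.9]]
clip L [[-38.5, -12.7], [-38.8, -13.7], [-39.3, -15.5]]
clip R [[-38.0, -26.6], [-38.3, -27.6], [-38.8, -29.3]]
grip L [[13.6, 36.6]]
grip R [[14.4, 14.6]]
grip top [[25.6, 26.6]]
grip bot [[1.2, 25.0]]
[[233, 259], [236, 259], [237, 259], [232, 260], [233, 260], [232, 261]]
[[207, 192], [207, 193], [205, 194], [206, 194], [207, 194], [208, 194], [209, 194], [205, 195], [208, 195], [209, 195], [205, 196], [208, 196], [209, 196], [205, 197], [206, 197], [207, 197], [208, 197], [209, 197]]
```

View pics/sl7.png

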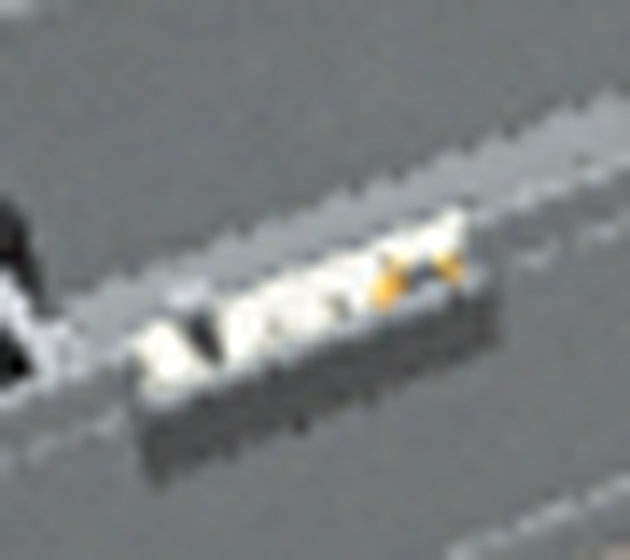

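Run:
```python
from h import *
for z in(44,46,48,50,52,54,56,58): print(z,case("top",[206.6,195.2],z)[0],case("scene",[234.9,258.6],z)[0], "ptr top",case("top",[170+25-.5,160+28.5-.5],z)[0],"scene",case("scene",[205+207/14-.5,240+335/14-.5],z)[0])
```

```text
44 [-37.8 -18.4] [-20.1 -29. ] ptr top [-21.4  11.9] scene [-16.4   4.9]
46 [-38.  -18.9] [-22.8 -28. ] ptr top [-21.6  11.3] scene [-19.1   5.7]
48 [-38.2 -19.4] [-25.5 -27. ] ptr top [-21.8  10.8] scene [-21.8   6.6]
50 [-38.3 -19.9] [-28.2 -26.1] ptr top [-22.   10.2] scene [-24.5   7.4]
52 [-38.5 -20.4] [-30.9 -25.1] ptr top [-22.2   9.7] scene [-27.2   8.3]
54 [-38.6 -20.9] [-33.5 -24.1] ptr top [-22.4   9.1] scene [-29.9   9.1]
56 [-38.8 -21.4] [-36.2 -23.1] ptr top [-22.5   8.5] scene [-32.6  10. ]
58 [-38.9 -21.9] [-38.9 -22.2] ptr top [-22.7   8. ] scene [-35.3  10.9]
```

Run:
```python
from h import *
go(551.2,273.4,196,177.9)
```

```text
shift [  0.9 411.1   0.6] turn -16.6 at [ 420.  -116.2  196.6] yaw 161.3 F [ 0.5  0.2 -0.7] w 0.352 g 0.0 t 18.75
```

```bash
python3 -m jog '[[0.35,0,40,0,-4],[0.35,1,100,0,-8],[0.35,1,160,0,-12],[0.35,1,220,0,-16.6],[0.35,1,280,0,-16.6],[0.35,1,340,0,-16.6],[0.35,1,390,0,-16.6],[0.35,1,411,0,-16.6]]'; python3 -m jog '[[0.35,0,0,0,0],[0.35,0,0,0,0],[0.35,0,0,20,0],[0.35,0,0,50,0],[0.35,0,0,80,0],[0.35,0,0,90,0],[0.35,0,0,90,0],[0.35,0,0,90,0]]';python3 - <<'E'
from h import *
go(551.2,273.4,28,177.9)
E
```

```text
t: 19.75
eef_pos: [0.5499, 0.2759, 0.1966]
ee_rot: [0.017, 1.0, -0.0, -0.0]
ft_force: [-0.6, -0.3, -0.3]
gripper_width: 0.354
grip_force: 0.0
t: 20.75
eef_pos: [0.5512, 0.2726, 0.1083]
ee_rot: [0.018, 1.0, 0.0, 0.001]
ft_force: [0.0, 0.4, 0.5]
gripper_width: 0.347
grip_force: 0.0
shift [ 0.   0.8 80.3] turn 0.1 at [551.2 272.6 108.3] yaw 178.0 F [0.  0.4 0.5] w 0.347 g 0.0 t 20.75
```

```bash
python3 -m jog '[[0.35,0,0.8,15,0],[0.35,0,0.8,30,0],[0.35,0,0.8,45,0],[0.35,0,0.8,60,0],[0.35,0,0.8,72,0],[0.35,0,0.8,80,0],[0.35,0,0.8,80,0],[0.35,0,0.8,80,0]]'
python3 - <<'E'
from h import *
go(551.2,273.4,28,177.9)
E
python3 -m jog '[[0,0,0,0,0],[0,0,0,0,0],[0,0,0,0,0],[0,0,0,0,0],[0,0,0,0,0],[0,0,0,0,0],[0,0,0,0,0],[0,0,0,0,0]]';python3 - <<'E'
from h import *
go(551.2,273.4,28,177.9)
E
```

```text
t: 21.75
eef_pos: [0.5509, 0.2736, 0.0275]
ee_rot: [0.017, 1.0, 0.0, 0.0]
ft_force: [-0.0, -0.1, 0.7]
gripper_width: 0.349
grip_force: 0.0
shift [-0.3 -0.2 -0.5] turn 0.1 at [550.9 273.6  27.5] yaw 178.0 F [-0.  -0.1  0.7] w 0.349 g 0.0 t 21.75
t: 22.75
eef_pos: [0.5509, 0.2736, 0.0274]
ee_rot: [0.017, 1.0, 0.0, 0.0]
ft_force: [-0.3, 1.5, 5.7]
gripper_width: 0.163
grip_force: 30.0
shift [-0.3 -0.2 -0.6] turn 0.1 at [550.9 273.6  27.4] yaw 178.0 F [-0.3  1.5  5.7] w 0.163 g 30.0 t 22.75
```

```bash
python3 -m jog '[[0,0,0.5,0,0],[0,0,0.5,0,0],[0,0,0.5,0,0],[0,0,0.5,0,0],[0,0,0.5,0,0],[0,0,0.5,0,0],[0,0,0.5,0,0],[0,0,0.5,0,0]]';python3 -m jog '[[0,0,0.5,0,0],[0,0,0.5,0,0],[0,0,0.5,0,0],[0,0,0.5,0,0],[0,0,0.5,0,0],[0,0,0.5,0,0],[0,0,0.5,0,0],[0,0,0.5,0,0]]'; python3 -m jog '[[0,0,0.5,0,0],[0,0,0.5,0,0],[0,0,0.5,0,0],[0,0,0.5,0,0],[0,0,0.5,0,0],[0,0,0.5,0,0],[0,0,0.5,0,0],[0,0,0.5,0,0]]'
```

```text
t: 23.75
eef_pos: [0.5509, 0.2742, 0.0274]
ee_rot: [0.017, 1.0, 0.0, 0.0]
ft_force: [-0.7, 2.3, 4.8]
gripper_width: 0.165
grip_force: 30.0
t: 24.75
eef_pos: [0.5509, 0.2746, 0.0274]
ee_rot: [0.017, 1.0, 0.0, 0.0]
ft_force: [-0.5, 2.1, 4.8]
gripper_width: 0.167
grip_force: 30.0
t: 25.75
eef_pos: [0.5509, 0.2751, 0.0274]
ee_rot: [0.017, 1.0, 0.0, 0.0]
ft_force: [-0.8, 2.2, 5.7]
gripper_width: 0.167
grip_force: 30.0
```

```bash
python3 -m jog '[[0,0,0.5,0,0],[0,0,0.5,0,0],[0,0,0.5,0,0],[0,0,0.5,0,0],[0,0,1,0,0],[0,0,1,0,0],[0,0,1,0,0],[0,0,1,0,0]]';python3 -m jog '[[0,0,0.5,0,0],[0,0,0.5,0,0],[0,0,0.5,0,0],[0,0,0.5,0,0],[0,0,1,0,0],[0,0,1,0,0],[0,0,1,0,0],[0,0,1,0,0]]'; python3 -m jog '[[0,0,0.5,0,0],[0,0,0.5,0,0],[0,0,0.5,0,0],[0,0,0.5,0,0],[0,0,0.5,0,0],[0,0,0.5,0,0],[0,0,0.5,0,0],[0,0,0.5,0,0]]'
```

```text
t: 26.75
eef_pos: [0.5509, 0.2754, 0.0274]
ee_rot: [0.017, 1.0, -0.0, 0.0]
ft_force: [-0.6, -3.8, 5.9]
gripper_width: 0.166
grip_force: 30.0
t: 27.75
eef_pos: [0.5509, 0.2755, 0.0273]
ee_rot: [0.017, 1.0, -0.001, -0.0]
ft_force: [-1.0, -11.2, 7.5]
gripper_width: 0.165
grip_force: 30.0
t: 28.75
eef_pos: [0.5509, 0.2756, 0.0273]
ee_rot: [0.017, 1.0, -0.001, -0.0]
ft_force: [-0.6, -13.3, 8.1]
gripper_width: 0.164
grip_force: 30.0
```

```bash
python3 -m jog '[[0,0,-3,0,0],[0,0,-9,0,0],[0,0,-16,0,0],[0,0,-23,0,0],[0,0,-30,0,0],[0,0,-37,0,0],[0,0,-43,0,0],[0,0,-48,0,0]]';python3 -m jog '[[0,0,0,0,0],[0,0,0,0,0],[0,0,0,0,0],[0,0,0,0,0],[0,0,0,0,0],[0,0,0,0,0],[0,0,0,0,0],[0,0,0,0,0]]'
python3 - <<'E'
from h import *
go(551.2,273.4,28,177.9)
t=np.mean([imaging.capture("top").astype(float) for _ in range(3)],0).astype(np.uint8); s=imaging.capture("scene")
a=cv2.resize(t[160:202,170:250],None,fx=6,fy=6,interpolation=cv2.INTER_CUBIC);b=cv2.resize(s[240:282,200:250],None,fx=6,fy=6,interpolation=cv2.INTER_CUBIC)
cv2.imwrite("pics/z8.png",np.hstack([a,b])[:,:,::-1])
E
```

```text
t: 29.75
eef_pos: [0.5493, 0.2302, 0.0274]
ee_rot: [0.017, 1.0, 0.001, 0.0]
ft_force: [-0.5, 9.2, 4.7]
gripper_width: 0.165
grip_force: 30.0
t: 30.75
eef_pos: [0.5494, 0.2303, 0.0274]
ee_rot: [0.017, 1.0, 0.0, 0.0]
ft_force: [-1.3, 7.8, 4.5]
gripper_width: 0.165
grip_force: 30.0
shift [-0.3 43.1 -0.6] turn 0.1 at [549.4 230.3  27.4] yaw 178.0 F [-1.3  7.8  4.5] w 0.165 g 30.0 t 30.75
```

View pics/z8.png

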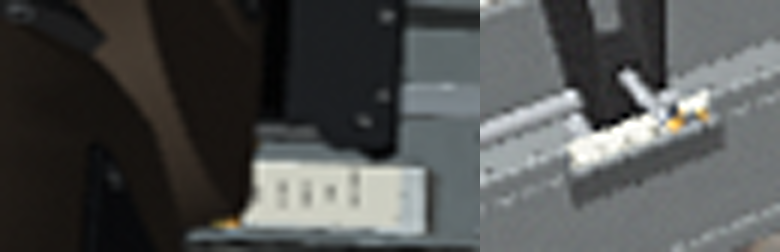

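```bash
python3 -m jog '[[0,0,2,0,0],[0,0,5,0,0],[0,0,8,0,0],[0,0,12,0,0],[0,0,16,0,0],[0,0,20,0,0],[0,0,24,0,0],[0,0,28,0,0]]';python3 -m jog '[[0,0,4,0,0],[0,0,8,0,0],[0,0,11,0,0],[0,0,14,0,0],[0,0,16,0,0],[0,0,17.5,0,0],[0,0,18,0,0],[0,0,18,0,0]]'
```

```text
t: 31.95
eef_pos: [0.5503, 0.2581, 0.0274]
ee_rot: [0.017, 1.0, 0.0, 0.0]
ft_force: [-1.2, 4.7, 5.9]
gripper_width: 0.167
grip_force: 30.0
t: 32.95
eef_pos: [0.5509, 0.2753, 0.0274]
ee_rot: [0.017, 1.0, -0.0, 0.0]
ft_force: [-1.4, -1.0, 6.0]
gripper_width: 0.166
grip_force: 30.0
```

```bash
python3 -m jog '[[0.35,0,0,0,0],[0.35,0,0,0,0],[0.35,0,0,0,0],[0.35,0,0,-20,0],[0.35,0,0,-60,0],[0.35,0,0,-110,0],[0.35,0,0,-170,0],[0.35,0,0,-170,0]]';python3 -m jog '[[0.35,20,-40,0,0],[0.35,40,-90,0,0],[0.35,60,-140,0,0],[0.35,80,-200,0,0],[0.35,100,-250,0,0],[0.35,110,-310,0,0],[0.35,120,-370,0,0],[0.35,130,-390,0,0]]'
python3 - <<'E'
from h import *
a=np.mean([imaging.capture("top").astype(float) for _ in range(4)],0); np.save("avg9.npy",a)
b=np.load("avg7.npy")
go(551.2,273.4,198,177.9)
print("new");print(a[184:200,180:216].mean(2).astype(int))
print("old");print(b[184:196,180:216].mean(2).astype(int))
E
```

```text
t: 33.95
eef_pos: [0.5522, 0.2761, 0.2016]
ee_rot: [0.017, 1.0, 0.001, 0.004]
ft_force: [-0.4, 0.3, -0.2]
gripper_width: 0.353
grip_force: 0.0
t: 34.95
eef_pos: [0.4063, -0.1121, 0.1963]
ee_rot: [0.019, 1.0, 0.0, -0.001]
ft_force: [0.6, -0.1, 0.0]
gripper_width: 0.349
grip_force: 0.0
shift [-130.3  387.9   -1.4] turn 0.0 at [ 407.1 -109.6  196.6] yaw 177.9 F [0.3 0.2 0.6] w 0.35 g 0.0 t 35.15
new
[[ 93  90  88  88  90 105 112  92  86  95  96  95  95  96  96  95  95  95
   97  97  97  97  98  98  97  98  97  97  97  96  95  97  97  97  98  97]
 [111 107  98  97 107 120 113  95 101 122 120 115 107 107 108 105 104 106
  103 101 101 101  98  91  90  93  95  95  94  92  90  88  92  94  94  93]
 [186 198 200 200 201 176 118 101 153 201 197 185 168 167 166 160 158 160
  149 141 140 140 127 105 101 103 100  87 100 115 107  97 107 119 117 116]
 [181 190 189 189 191 170 112  93 147 193 190 190 190 191 191 191 191 192
  192 192 193 193 193 195 196 179 129  83 140 197 201 199 199 197 195 194]
 [180 189 188 188 191 168 101 101 164 192 189 185 184 189 188 189 189 189
  189 189 189 189 189 190 184 
[... 2777 characters left out ...]
 155 141 174 113  72 136 194
  191 168 159 192 192 155 140 196 173 123 151 194 192 171 137 163 191 192]
 [184 190 189 190 191 181 151 139 170 192 192 158 144 195 196 180 170 192
  191 158 142 192 192 158 140 190 172 111 138 196 193 173 138 164 192 191]
 [185 190 190 190 191 191 192 192 191 190 191 175 169 192 191 191 191 190
  190 175 169 191 192 176 146 141 118  73 125 185 185 177 150 169 191 191]
 [186 191 190 191 190 190 191 190 190 190 191 191 191 190 190 190 190 190
  190 191 190 190 191 184 153 114  88  80 100  95 133 195 192 191 190 191]
 [188 191 190 188 188 191 190 190 190 190 189 190 190 190 191 190 190 189
  189 189 189 190 190 184 152  95  46  41  84  94 132 196 192 190 190 190]]
```

Run:
```python
from h import *
print("ptr old L",[case("top",[193.3,188.5],z)[0].tolist() for z in(50,53,57)],"ptr new L",[case("top",[205.4,188.5],z)[0].tolist() for z in(50,53,57)])
print("clip c",[case("top",[207.03,195],z)[0].tolist() for z in(50,52.7,57)],"screw",case("top",[206.55,195],57))
for n,u in(("40",203.6),("60",212.0),("30",199.6),("70",216.3)): print(n,case("top",[u,191],46))
go(551.2,275.0,196,177.9)
a=np.load("avg9.npy");print(a[189:193,208:232].mean(2).astype(int))
```

```text
ptr old L [[-23.3, 13.0], [-23.6, 12.2], [-23.9, 11.1]] ptr new L [[-22.2, -16.1], [-22.5, -16.8], [-22.9, -17.8]]
clip c [[-37.8, -20.9], [-38.0, -21.6], [-38.3, -22.7]] screw [[-38.4 -21.5]]
40 [[-28.1 -11.1]]
60 [[-27.4 -31.3]]
30 [[-28.4  -1.4]]
70 [[-27.  -41.7]]
shift [-130.2  389.5    0.6] turn 0.0 at [ 407.1 -109.6  196.6] yaw 177.9 F [0.3 0.2 0.6] w 0.35 g 0.0 t 35.15
[[107 166 190 188 188 188 188 188 185 184 188 188 185 183 189 188 189 189
  189 190 154 137 191 189]
 [ 97 172 190 186 181 184 189 189 166 156 189 189 168 160 189 189 183 181
  189 190 156 142 190 188]
 [128 195 191 169 135 161 190 190 155 140 190 190 166 158 190 190 152 136
  190 190 170 162 190 188]
 [140 195 191 171 136 162 190 190 170 162 190 191 153 137 191 190 156 141
  190 190 167 157 190 188]]
```

```bash
python3 -m jog '[[0.35,0,50,0,0],[0.35,-20,110,0,0],[0.35,-50,170,0,0],[0.35,-80,230,0,0],[0.35,-110,290,0,0],[0.35,-130,350,0,0],[0.35,-130,389,0,0],[0.35,-130,389,0,0]]'; python3 -m jog '[[0.35,0,0,0,0],[0.35,0,0,0,0],[0.35,0,0,20,0],[0.35,0,0,50,0],[0.35,0,0,80,0],[0.35,0,0,100,0],[0.35,0,0,100,0],[0.35,0,0,100,0]]';python3 - <<'E'
from h import *
go(551.2,275.0,27.5,177.9)
E
```

```text
t: 36.15
eef_pos: [0.5497, 0.2792, 0.1959]
ee_rot: [0.015, 1.0, -0.0, -0.0]
ft_force: [1.0, -0.9, 0.1]
gripper_width: 0.35
grip_force: 0.0
t: 37.15
eef_pos: [0.5512, 0.2742, 0.0981]
ee_rot: [0.018, 1.0, 0.0, 0.001]
ft_force: [0.3, -0.4, 0.1]
gripper_width: 0.352
grip_force: 0.0
shift [ 0.1  0.8 70.6] turn 0.1 at [551.2 274.2  98.1] yaw 178.0 F [ 0.3 -0.4  0.1] w 0.352 g 0.0 t 37.15
```

```bash
python3 -m jog '[[0.35,0,0.8,15,0],[0.35,0,0.8,30,0],[0.35,0,0.8,45,0],[0.35,0,0.8,60,0],[0.35,0,0.8,70.5,0],[0.35,0,0.8,70.5,0],[0.35,0,0.8,70.5,0],[0.35,0,0.8,70.5,0]]'; python3 -m jog '[[0,0,0,0,0],[0,0,0,0,0],[0,0,0,0,0],[0,0,0,0,0],[0,0,0,0,0],[0,0,0,0,0],[0,0,0,0,0],[0,0,0,0,0]]';python3 -m jog '[[0,0,-3,0,0],[0,0,-9,0,0],[0,0,-16,0,0],[0,0,-23,0,0],[0,0,-30,0,0],[0,0,-37,0,0],[0,0,-43,0,0],[0,0,-46,0,0]]'; python3 -m jog '[[0,0,-1,0,0],[0,0,-2,0,0],[0,0,-2,0,0],[0,0,-2,0,0],[0,0,-2,0,0],[0,0,-2,0,0],[0,0,-2,0,0],[0,0,-2,0,0]]'
```

```text
t: 38.15
eef_pos: [0.551, 0.2754, 0.0271]
ee_rot: [0.017, 1.0, 0.0, 0.0]
ft_force: [1.0, 0.7, 0.8]
gripper_width: 0.349
grip_force: 0.0
t: 39.15
eef_pos: [0.5509, 0.2753, 0.0267]
ee_rot: [0.017, 1.0, -0.0, 0.0]
ft_force: [-0.9, -1.7, 5.4]
gripper_width: 0.167
grip_force: 30.0
t: 40.15
eef_pos: [0.5493, 0.2297, 0.0268]
ee_rot: [0.018, 1.0, 0.001, 0.0]
ft_force: [-1.7, 7.7, 5.0]
gripper_width: 0.168
grip_force: 30.0
t: 41.15
eef_pos: [0.5492, 0.228, 0.0268]
ee_rot: [0.017, 1.0, 0.001, 0.0]
ft_force: [-0.6, 7.9, 4.4]
gripper_width: 0.166
grip_force: 30.0
```

```bash
python3 -m jog '[[0,0,-1,0,0],[0,0,-2,0,0],[0,0,-2.7,0,0],[0,0,-2.7,0,0],[0,0,-2.7,0,0],[0,0,-2.7,0,0],[0,0,-2.7,0,0],[0,0,-2.7,0,0]]'; for i in 1; do python3 -m jog '[[0,0,0,0,0],[0,0,0,0,0],[0,0,0,0,0],[0,0,0,0,0],[0,0,0,0,0],[0,0,0,0,0],[0,0,0,0,0],[0,0,0,0,0]]'; done; python3 -m jog '[[0,0,0,0,0],[0,0,0,0,0],[0,0,0,0,0],[0,0,0,0,0],[0,0,0,0,0],[0,0,0,0,0],[0,0,0,0,0],[0,0,0,0,0]]'; python3 -m jog '[[0,0,0,0,0],[0,0,0,0,0],[0,0,0,0,0],[0,0,0,0,0],[0,0,0,0,0],[0,0,0,0,0],[0,0,0,0,0],[0,0,0,0,0]]'
```

```text
t: 42.15
eef_pos: [0.5491, 0.2254, 0.0268]
ee_rot: [0.017, 1.0, 0.001, 0.0]
ft_force: [-0.9, 8.4, 4.3]
gripper_width: 0.169
grip_force: 30.0
t: 43.15
eef_pos: [0.5491, 0.2254, 0.0268]
ee_rot: [0.017, 1.0, 0.001, 0.0]
ft_force: [-0.9, 7.2, 4.1]
gripper_width: 0.168
grip_force: 30.0
t: 44.15
eef_pos: [0.5491, 0.2254, 0.0268]
ee_rot: [0.017, 1.0, 0.001, 0.0]
ft_force: [-0.6, 8.4, 4.6]
gripper_width: 0.167
grip_force: 30.0
t: 45.15
eef_pos: [0.5491, 0.2254, 0.0268]
ee_rot: [0.017, 1.0, 0.001, 0.0]
ft_force: [-1.7, 8.5, 4.7]
gripper_width: 0.171
grip_force: 30.0
```

```bash
python3 -m jog '[[0,0,2,0,0],[0,0,5,0,0],[0,0,8,0,0],[0,0,12,0,0],[0,0,16,0,0],[0,0,20,0,0],[0,0,24,0,0],[0,0,28,0,0]]';python3 -m jog '[[0,0,4,0,0],[0,0,8,0,0],[0,0,12,0,0],[0,0,16,0,0],[0,0,19,0,0],[0,0,21,0,0],[0,0,22.5,0,0],[0,0,23.2,0,0]]';  python3 -m jog '[[0,0,0,0,0],[0,0,0,0,0],[0.35,0,0,0,0],[0.35,0,0,0,0],[0.35,0,0,0,0],[0.35,0,0,-20,0],[0.35,0,0,-50,0],[0.35,0,0,-100,0]]';python3 -m jog '[[0.35,0,0,-50,0],[0.35,0,0,-70,0],[0.35,20,-40,-70,0],[0.35,50,-100,-70,0],[0.35,80,-160,-70,0],[0.35,110,-220,-70,0],[0.35,130,-280,-70,0],[0.35,130,-340,-70,0]]'
python3 - <<'E'
from h import *
a=np.mean([imaging.capture("top").astype(float) for _ in range(4)],0); np.save("avg10.npy",a)
go(426,-32,196)
print(a[185:197,182:216].mean(2).astype(int))
im=a.astype(np.uint8);H=hsv(im);w=(H[:,:,2]>150)&(H[:,:,1]<60); w[:115]=0;w[:,:250]=0
for c in blobs(w,60):
    b=cv2.boundingRect(c);print(b,list(map(float,rect("top",c,.102))))
E
```

```text
t: 46.15
eef_pos: [0.5501, 0.2531, 0.0268]
ee_rot: [0.017, 1.0, 0.0, 0.0]
ft_force: [-0.5, 3.8, 5.2]
gripper_width: 0.168
grip_force: 30.0
t: 47.15
eef_pos: [0.5509, 0.2754, 0.0267]
ee_rot: [0.017, 1.0, -0.0, 0.0]
ft_force: [-0.4, -4.5, 6.4]
gripper_width: 0.165
grip_force: 30.0
t: 48.15
eef_pos: [0.5501, 0.2755, 0.1263]
ee_rot: [0.017, 1.0, -0.001, -0.001]
ft_force: [1.1, 0.2, 1.4]
gripper_width: 0.349
grip_force: 0.0
t: 49.15
eef_pos: [0.4088, -0.0496, 0.1969]
ee_rot: [0.017, 1.0, -0.0, 0.0]
ft_force: [1.1, -0.4, 0.9]
gripper_width: 0.349
grip_force: 0.0
shift [-15.3  17.9   0.7] turn 0 at [410.  -49.3 196.7] yaw 177.8 F [ 0.3 -0.5  0.4] w 0.35 g 0.0 t 49.35
[[ 97  97 107 120 112  94 100 121 119 113 107 107 107 105 104 105 102 100
  101 101  98  91  89  91  94  94  94  93  91  88  91  94  93  92]
 [200 199 200 174 118 101 152 201 196 184 167 167 165 160 157 159 149 140
  140 139 126 104 100 105 117 107  90  92 100  98 107 119 117 116]
 [188 188 190 169 112  92 146 192 189 189 190 190 190 190 191 191 191 192
  192 192 193 193 194 194 195 168 105 111 171 202 198 197 195 193]
 [187 18
[... 980 characters left out ...]
[187 185 185 188 189 188 187 187 187 188 188 188 187 187 187 187 187 187
  187 187 188 181 150  94  44  40  83  93 130 193 189 188 188 188]
 [165 153 152 167 165 166 167 168 169 171 173 172 172 173 175 179 184 185
  184 184 185 178 150 105  72  66  96  92 127 191 186 188 187 187]]
(483, 330, 29, 28) [164.9, -439.1, 62.8, 55.6, 28.4]
(382, 235, 14, 13) [387.3, -199.3, 29.6, 27.0, 89.9]
(250, 234, 16, 35) [365.4, 97.2, 76.4, 34.0, 0.6]
(429, 232, 36, 36) [368.1, -330.4, 79.8, 78.6, 89.9]
(378, 157, 87, 57) [515.2, -275.9, 197.0, 129.2, 89.9]
(320, 138, 14, 12) [611.6, -59.7, 30.1, 25.8, 90.0]
(547, 119, 20, 28) [636.4, -592.1, 65.4, 40.7, 5.1]
(285, 115, 30, 26) [653.0, 3.6, 61.6, 54.8, 106.7]
```

Run:
```python
from h import *
s=imaging.capture("scene")
for f,im in(("0",cv2.imread("pics/scene0.png")[:,:,::-1].copy()),("now",s)):
    H=hsv(im);w=(H[:,:,2]>170)&(H[:,:,1]<40);w[:170]=0;w[260:]=0;w[:,:295]=0;w[:,480:]=0
    print(f,[(cv2.boundingRect(c),np.round(cast("scene",[np.mean(c[:,0,:],0)],.09)[0]*1000)) for c in blobs(w,25)])
    am=(H[:,:,0]<16)&(H[:,:,1]>150)&(H[:,:,2]>70);am[:170]=0;am[280:]=0;am[:,:295]=0
    print([(cv2.boundingRect(c)) for c in blobs(am,25)])
print(np.round(proj("scene",np.array([[.4264,-.0322,.102],[.612,-.06,.102],[.3873,-.1993,.102]]))))
```

```text
0 [((341, 238, 14, 14), array([353.,  40.,  90.])), ((345, 211, 14, 15), array([429., -34.,  90.])), ((463, 204, 17, 13), array([ 284., -271.,   90.])), ((305, 203, 19, 12), array([517.,   7.,  90.])), ((356, 185, 15, 24), array([ 494., -123.,   90.])), ((308, 179, 12, 13), array([616., -63.,  90.]))]
[(341, 250, 15, 7), (342, 224, 16, 17), (306, 191, 16, 14)]
now [((325, 233, 17, 15), array([385.,  54.,  90.])), ((328, 207, 12, 15), array([467., -14.,  90.])), ((305, 203, 19, 12), array([517.,   7.,  90.])), ((432, 186, 19, 21), array([ 371., -258.,   90.])), ((308, 179, 12, 13), array([616., -63.,  90.]))]
[(326, 246, 16, 7), (326, 220, 15, 16), (306, 191, 16, 14)]
[[352. 214.]
 [313. 182.]
 [417. 198.]]
```

```bash
python3 - <<'E'
from h import *
go(387.3,-199.3,180,177.8)
E
python3 -m jog '[[0.6,0,-30,0,0],[0.6,10,-70,0,0],[0.6,22,-110,0,0],[0.6,22,-149,0,0],[0.6,22,-149,5,0],[0.6,22,-149,15,0],[0.6,22,-149,17,0],[0.6,22,-149,17,0]]'
python3 - <<'E'
from h import *
im=imaging.capture("top");H=hsv(im);w=(H[:,:,2]>150)&(H[:,:,1]<60); w[:115]=0;w[:,:250]=0
for c in blobs(w,60):
    b=cv2.boundingRect(c);print(b,list(map(float,rect("top",c,.102))))
go(387.3,-199.3,81,177.8)
E
```

```text
shift [  17.4 -151.8   16.6] turn 0.1 at [410.1 -48.3 196.6] yaw 177.9 F [-0.3  0.6 -0.1] w 0.35 g 0.0 t 49.4
t: 50.4
eef_pos: [0.3832, -0.1956, 0.1794]
ee_rot: [0.017, 1.0, 0.0, -0.0]
ft_force: [0.7, 0.7, 0.1]
gripper_width: 0.597
grip_force: 0.0
(483, 329, 29, 29) [164.7, -439.4, 63.4, 55.9, 28.4]
(250, 234, 16, 37) [363.2, 97.2, 80.8, 34.0, 0.6]
(300, 202, 14, 13) [462.9, -14.0, 29.0, 27.5, 135.0]
(378, 157, 87, 57) [515.2, -275.9, 197.0, 129.2, 89.9]
(320, 138, 14, 13) [612.2, -60.2, 29.6, 28.1, 44.5]
(547, 119, 20, 28) [636.4, -592.1, 65.4, 40.7, 5.1]
(284, 115, 31, 26) [653.0, 3.5, 61.7, 54.8, 106.7]
shift [-4.2 -3.3 98.6] turn 0.3 at [ 383.2 -195.8  179.6] yaw 178.1 F [-0.3  0.8  0.9] w 0.601 g 0.0 t 50.45
```

```bash
python3 -m jog '[[0.6,-4,-3,20,0],[0.6,-4,-3,45,0],[0.6,-4,-3,70,0],[0.6,-4,-3,90,0],[0.6,-4,-3,98.5,0],[0.6,-4,-3,98.5,0],[0.6,-4,-3,98.5,0],[0.6,-4,-3,98.5,0]]'; python3 -m jog '[[0,0,0,0,0],[0,0,0,0,0],[0,0,0,0,0],[0,0,0,0,0],[0,0,0,0,0],[0,0,0,0,0],[0,0,0,0,0],[0,0,0,0,0]]'; python3 -m jog '[[0,0,0,-10,0],[0,0,0,-40,0],[0,0,0,-80,0],[0,0,0,-110,0],[0,0,0,-115,0],[0,0,0,-115,0],[0,0,0,-115,0],[0,0,0,-115,0]]';python3 - <<'E'
from h import *
go(555.5,-291,150,177.8)
E
```

```text
t: 51.45
eef_pos: [0.3872, -0.1998, 0.0817]
ee_rot: [0.017, 1.0, -0.0, 0.0]
ft_force: [0.1, -0.1, 0.2]
gripper_width: 0.597
grip_force: 0.0
t: 52.45
eef_pos: [0.387, -0.1997, 0.0811]
ee_rot: [0.017, 1.0, -0.0, 0.0]
ft_force: [0.1, -0.3, 1.4]
gripper_width: 0.32
grip_force: 30.0
t: 53.45
eef_pos: [0.3867, -0.1994, 0.1952]
ee_rot: [0.017, 1.0, 0.0, -0.001]
ft_force: [0.0, -0.6, -2.3]
gripper_width: 0.319
grip_force: 30.0
shift [-171.9  -85.6   45.2] turn 0.2 at [ 386.7 -199.4  195.2] yaw 178.0 F [ 0.  -0.6 -2.3] w 0.319 g 30.0 t 53.45
```

```bash
python3 -m jog '[[0,-15,-7,0,0],[0,-45,-22,0,0],[0,-80,-40,0,0],[0,-115,-57,0,0],[0,-145,-72,0,0],[0,-165,-82,5,0],[0,-172,-85.6,15,0],[0,-172,-85.6,25,0]]'; python3 -m jog '[[0,0,0,0,0],[0,0,0,10,0],[0,0,0,25,0],[0,0,0,45,0],[0,0,0,60,0],[0,0,0,70,0],[0,0,0,75,0],[0,0,0,75,0]]';python3 - <<'E'
from h import *
go(555.5,-291,86,177.8)
E
```

```text
t: 54.45
eef_pos: [0.5558, -0.291, 0.1697]
ee_rot: [0.017, 1.0, 0.0, -0.0]
ft_force: [0.2, 0.1, -2.3]
gripper_width: 0.318
grip_force: 30.0
t: 55.45
eef_pos: [0.5559, -0.2912, 0.0961]
ee_rot: [0.017, 1.0, -0.0, 0.0]
ft_force: [0.6, -0.5, -1.7]
gripper_width: 0.318
grip_force: 30.0
shift [ 0.4  0.2 10.1] turn 0.2 at [ 555.9 -291.2   96.1] yaw 178.0 F [ 0.6 -0.5 -1.7] w 0.318 g 30.0 t 55.45
```

Inside the cell without contact; set it down, release and rise.

```bash
python3 -m jog '[[0,0,0,5,0],[0,0,0,9,0],[0,0,0,10.5,0],[0,0,0,10.5,0],[0,0,0,10.5,0],[0.6,0,0,10.5,0],[0.6,0,0,10.5,0],[0.6,0,0,10.5,0]]'; python3 -m jog '[[0.6,0,0,0,0],[0.6,0,0,-15,0],[0.6,0,0,-50,0],[0.6,0,0,-100,0],[0.6,0,0,-110,0],[0.6,0,0,-110,0],[0.6,0,0,-110,0],[0.6,0,0,-110,0]]';python3 - <<'E'
from h import *
im=imaging.capture("top");H=hsv(im);w=(H[:,:,2]>150)&(H[:,:,1]<60); w[:115]=0;w[:,:250]=0
for c in blobs(w,60):
    b=cv2.boundingRect(c)
    if b[2]<18 and b[3]<18:print(b,list(map(float,rect("top",c,.102))))
go(612.2,-60.2,195,177.8)
E
```

```text
t: 56.45
eef_pos: [0.5559, -0.2912, 0.0858]
ee_rot: [0.017, 1.0, -0.0, 0.0]
ft_force: [-0.2, -0.7, -0.2]
gripper_width: 0.569
grip_force: 0.0
t: 57.45
eef_pos: [0.5555, -0.291, 0.1945]
ee_rot: [0.017, 1.0, 0.0, -0.001]
ft_force: [-1.0, 0.4, 0.1]
gripper_width: 0.599
grip_force: 0.0
(300, 202, 14, 13) [462.3, -13.4, 29.7, 27.4, 90.0]
(320, 137, 14, 14) [611.6, -59.6, 29.8, 29.6, 135.3]
(550, 119, 13, 15) [653.5, -594.6, 33.8, 28.0, 176.8]
shift [-48.5 232.6  -0.4] turn 0.2 at [ 555.6 -291.   194.6] yaw 178.0 F [-0.3  0.1  0.5] w 0.601 g 0.0 t 57.5
```

```bash
python3 -m jog '[[0.6,-6,30,0,0],[0.6,-18,80,0,0],[0.6,-30,130,0,0],[0.6,-40,180,0,0],[0.6,-48.5,220,0,0],[0.6,-48.5,232.6,0,0],[0.6,-48.5,232.6,0,0],[0.6,-48.5,232.6,0,0]]'; python3 -m jog '[[0.6,0,0,15,0],[0.6,0,0,40,0],[0.6,0,0,70,0],[0.6,0,0,95,0],[0.6,0,0,110,0],[0.6,0,0,113.5,0],[0.6,0,0,113.5,0],[0.6,0,0,113.5,0]]'; python3 -m jog '[[0,0,0,0,0],[0,0,0,0,0],[0,0,0,0,0],[0,0,0,0,0],[0,0,0,0,0],[0,0,0,0,0],[0,0,0,0,0],[0,0,0,0,0]]'; python3 -m jog '[[0,0,0,-10,0],[0,0,0,-40,0],[0,0,0,-80,0],[0,0,0,-110,0],[0,0,0,-115,0],[0,0,0,-115,0],[0,0,0,-115,0],[0,0,0,-115,0]]';python3 - <<'E'
from h import *
go(555.5,-223,170,177.8)
E
```

```text
t: 58.5
eef_pos: [0.6122, -0.0616, 0.1954]
ee_rot: [0.018, 1.0, -0.0, -0.0]
ft_force: [-0.4, -0.7, 0.5]
gripper_width: 0.601
grip_force: 0.0
t: 59.5
eef_pos: [0.6128, -0.0605, 0.083]
ee_rot: [0.017, 1.0, -0.0, 0.001]
ft_force: [-0.8, -0.4, -0.4]
gripper_width: 0.598
grip_force: 0.0
t: 60.5
eef_pos: [0.6124, -0.0603, 0.0822]
ee_rot: [0.017, 1.0, -0.0, 0.0]
ft_force: [0.3, 0.9, 2.6]
gripper_width: 0.32
grip_force: 30.0
t: 61.5
eef_pos: [0.6121, -0.0603, 0.196]
ee_rot: [0.017, 1.0, 0.0, -0.001]
ft_force: [0.3, -0.0, -1.6]
gripper_width: 0.322
grip_force: 30.0
shift [  50.9 -164.6   26. ] turn 0.2 at [612.1 -60.3 196. ] yaw 178.0 F [ 0.3 -0.  -1.6] w 0.322 g 30.0 t 61.5
```

```bash
python3 -m jog '[[0,4,-12,0,0],[0,12,-38,0,0],[0,21,-70,0,0],[0,31,-102,0,0],[0,40,-130,0,0],[0,47,-153,0,0],[0,51,-164.6,10,0],[0,51,-164.6,26,0]]'; python3 -m jog '[[0,0,0,0,0],[0,0,0,10,0],[0,0,0,25,0],[0,0,0,45,0],[0,0,0,60,0],[0,0,0,70,0],[0,0,0,75,0],[0,0,0,75,0]]';python3 - <<'E'
from h import *
go(555.5,-223,87,177.8)
E
```

```text
t: 62.5
eef_pos: [0.5554, -0.2237, 0.1703]
ee_rot: [0.018, 1.0, -0.0, 0.0]
ft_force: [-0.1, 0.0, -1.5]
gripper_width: 0.319
grip_force: 30.0
t: 63.5
eef_pos: [0.5557, -0.2231, 0.0961]
ee_rot: [0.017, 1.0, -0.0, -0.0]
ft_force: [-0.9, 0.5, -1.7]
gripper_width: 0.316
grip_force: 30.0
shift [0.3 0.1 9.1] turn 0.2 at [ 555.7 -223.1   96.1] yaw 178.0 F [-0.9  0.5 -1.7] w 0.316 g 30.0 t 63.5
```

```bash
python3 -m jog '[[0,0,0,5,0],[0,0,0,8,0],[0,0,0,9.3,0],[0,0,0,9.3,0],[0,0,0,9.3,0],[0.55,0,0,9.3,0],[0.55,0,0,9.3,0],[0.55,0,0,9.3,0]]'; python3 -m jog '[[0.55,0,0,0,0],[0.55,0,0,-15,0],[0.55,0,0,-50,0],[0.55,0,0,-100,0],[0.55,0,0,-110,0],[0.55,0,0,-110,0],[0.55,0,0,-110,0],[0.55,0,0,-110,0]]';python3 - <<'E'
from h import *
im=imaging.capture("top");H=hsv(im);w=(H[:,:,2]>150)&(H[:,:,1]<60); w[:115]=0;w[:,:250]=0
for c in blobs(w,60):
    b=cv2.boundingRect(c)
    if b[2]<18 and b[3]<18:print(b,list(map(float,rect("top",c,.102))))
go(462.7,-13.6,195,177.8)
E
```

```text
t: 64.5
eef_pos: [0.5558, -0.2231, 0.087]
ee_rot: [0.017, 1.0, -0.0, 0.0]
ft_force: [1.5, 0.2, 0.1]
gripper_width: 0.534
grip_force: 0.0
t: 65.5
eef_pos: [0.5553, -0.2229, 0.1956]
ee_rot: [0.017, 1.0, 0.0, -0.001]
ft_force: [-0.0, -0.7, -0.2]
gripper_width: 0.549
grip_force: 0.0
(625, 287, 15, 8) [275.9, -745.4, 31.7, 13.1, 85.2]
(300, 202, 14, 13) [462.3, -13.4, 29.7, 27.4, 90.0]
shift [100.  206.    0.8] turn 0.2 at [ 555.5 -222.9  195.8] yaw 178.0 F [0.1 0.4 0.4] w 0.551 g 0.0 t 65.55
```

```bash
python3 -m jog '[[0.6,14,28,0,0],[0.6,34,70,0,0],[0.6,55,115,0,0],[0.6,76,155,0,0],[0.6,95,193,0,0],[0.6,100,206,0,0],[0.6,100,206,0,0],[0.6,100,206,0,0]]'
python3 - <<'E'
from h import *
s=imaging.capture("scene");H=hsv(s);w=(H[:,:,2]>170)&(H[:,:,1]<40);w[:170]=0;w[260:]=0;w[:,:295]=0;w[:,480:]=0
print([(cv2.boundingRect(c),np.round(cast("scene",[np.mean(c[:,0,:],0)],.09)[0]*1000)) for c in blobs(w,25)])
go(462.7,-13.6,82,177.8)
E
```

```text
t: 66.55
eef_pos: [0.4636, -0.0146, 0.1967]
ee_rot: [0.018, 1.0, -0.0, 0.0]
ft_force: [-0.3, 0.3, 0.2]
gripper_width: 0.599
grip_force: 0.0
[((325, 233, 15, 15), array([386.,  55.,  90.])), ((328, 207, 9, 15), array([469., -10.,  90.])), ((438, 186, 20, 27), array([ 355., -264.,   90.]))]
shift [  0.9   1.  114.7] turn 0.2 at [463.5 -14.7 196.7] yaw 178.0 F [-0.5 -0.2 -1.1] w 0.599 g 0.0 t 66.6
```

```bash
python3 -m jog '[[0.6,0.5,0.5,15,0],[0.6,0.5,0.5,40,0],[0.6,0.5,0.5,70,0],[0.6,0.5,0.5,95,0],[0.6,0.5,0.5,110,0],[0.6,0.5,0.5,114.5,0],[0.6,0.5,0.5,114.5,0],[0.6,0.5,0.5,114.5,0]]'; python3 -m jog '[[0,0,0,0,0],[0,0,0,0,0],[0,0,0,0,0],[0,0,0,0,0],[0,0,0,0,0],[0,0,0,0,0],[0,0,0,0,0],[0,0,0,0,0]]'; python3 -m jog '[[0,0,0,-10,0],[0,0,0,-40,0],[0,0,0,-80,0],[0,0,0,-110,0],[0,0,0,-115,0],[0,0,0,-115,0],[0,0,0,-115,0],[0,0,0,-115,0]]';python3 - <<'E'
from h import *
go(487.5,-223,170,177.8)
E
```

```text
t: 67.6
eef_pos: [0.4628, -0.0135, 0.0829]
ee_rot: [0.017, 1.0, -0.0, 0.001]
ft_force: [-0.1, 0.2, -0.2]
gripper_width: 0.601
grip_force: 0.0
t: 68.6
eef_pos: [0.4625, -0.0133, 0.0824]
ee_rot: [0.017, 1.0, -0.0, 0.0]
ft_force: [0.1, 0.4, 3.3]
gripper_width: 0.32
grip_force: 30.0
t: 69.6
eef_pos: [0.4621, -0.0132, 0.1964]
ee_rot: [0.017, 1.0, 0.0, -0.001]
ft_force: [0.3, -0.6, -1.0]
gripper_width: 0.322
grip_force: 30.0
shift [ -32.7 -208.8   26.4] turn 0.2 at [462.1 -13.2 196.4] yaw 178.0 F [ 0.3 -0.6 -1. ] w 0.322 g 30.0 t 69.6
```

```bash
python3 -m jog '[[0,-2,-15,0,0],[0,-7,-45,0,0],[0,-13,-83,0,0],[0,-20,-125,0,0],[0,-26,-165,0,0],[0,-31,-195,0,0],[0,-32.7,-208.8,10,0],[0,-32.7,-208.8,26,0]]'; python3 -m jog '[[0,0,0,0,0],[0,0,0,10,0],[0,0,0,25,0],[0,0,0,45,0],[0,0,0,60,0],[0,0,0,70,0],[0,0,0,75,0],[0,0,0,75,0]]';python3 - <<'E'
from h import *
go(487.5,-223,87,177.8)
E
```

```text
t: 70.6
eef_pos: [0.4876, -0.2241, 0.1704]
ee_rot: [0.018, 1.0, -0.0, 0.0]
ft_force: [0.4, 0.2, -2.6]
gripper_width: 0.323
grip_force: 30.0
t: 71.6
eef_pos: [0.4879, -0.223, 0.0962]
ee_rot: [0.017, 1.0, -0.0, -0.0]
ft_force: [-0.5, -0.5, -1.0]
gripper_width: 0.321
grip_force: 30.0
shift [0.4 0.  9.2] turn 0.2 at [ 487.9 -223.    96.2] yaw 178.0 F [-0.5 -0.5 -1. ] w 0.321 g 30.0 t 71.6
```

```bash
python3 -m jog '[[0,0,0,5,0],[0,0,0,8,0],[0,0,0,9.3,0],[0,0,0,9.3,0],[0,0,0,9.3,0],[0.55,0,0,9.3,0],[0.55,0,0,9.3,0],[0.55,0,0,9.3,0]]'; python3 -m jog '[[0.55,0,0,0,0],[0.55,0,0,-15,0],[0.55,0,0,-50,0],[0.55,0,0,-100,0],[0.55,0,0,-130,0],[0.55,0,0,-130,0],[0.55,0,0,-130,0],[0.55,0,0,-130,0]]'; python3 -m jog '[[0.55,0,40,0,0],[0.55,10,90,0,0],[0.55,20,150,0,0],[0.55,20,210,0,0],[0.55,20,250,0,0],[0.55,20,270,0,0],[0.55,20,270,0,0],[0.55,20,270,0,0]]';python3 - <<'E'
from h import *
im=imaging.capture("top");H=hsv(im);cv2.imwrite("pics/top_end.png",im[:,:,::-1])
am=(H[:,:,0]<16)&(H[:,:,1]>140)&(H[:,:,2]>50);am[:100]=0;am[240:]=0;am[:,250:260]=0
for c in blobs(am,15): print("amber",cv2.boundingRect(c))
for p in[(555.5,-291),(555.5,-223),(487.5,-223)]:
    print(p,np.round(proj("top",np.array([[p[0]/1e3,p[1]/1e3,.106],[p[0]/1e3,p[1]/1e3,.066]]))).tolist(), im[tuple(np.round(proj("top",np.array([[p[0]/1e3,p[1]/1e3,.106]])))[0][::-1].astype(int))])
# cap circles by Hough-free check: bright pixels inside the crate above amber ring
k=(H[:,:,0]<16)&(H[:,:,1]>140)
for r in range(150,218,2): print(''.join('#' if k[r,c] else ('.' if H[r,c,2]>150 else '-') for c in range(374,468)))
E
```

```text
t: 72.6
eef_pos: [0.4879, -0.2231, 0.0871]
ee_rot: [0.017, 1.0, -0.0, 0.0]
ft_force: [-0.5, -0.1, 0.6]
gripper_width: 0.535
grip_force: 0.0
t: 73.6
eef_pos: [0.4875, -0.2228, 0.2161]
ee_rot: [0.017, 1.0, 0.0, -0.001]
ft_force: [0.2, -0.1, 0.4]
gripper_width: 0.547
grip_force: 0.0
t: 74.6
eef_pos: [0.4772, 0.0469, 0.2166]
ee_rot: [0.017, 1.0, -0.0, -0.0]
ft_force: [0.6, -0.5, -0.1]
gripper_width: 0.55
grip_force: 0.0
amber (385, 188, 20, 20)
amber (412, 160, 21, 20)
amber (384, 160, 21, 21)
(555.5, -291) [[427.0, 167.0], [423.0, 170.0]] [196 197 184]
(555.5, -223) [[398.0, 167.0], [394.0, 170.0]] [197 199 186]
(487.5, -223) [[398.0, 197.0], [395.0, 198.0]] [198 200 187]
----------------------------------------------------------------------------------------------
----------------------------------------------------------------------------------------------
----------------------------------------------------------------------------------------------
-----------------------------------------------------------------------.................------
----................----------------------
[... 2107 characters left out ...]
-........................-----..---
-----...-----#########--######--.........................----.......................-----..---
-----.....-----############--.---........................----.......................-----..---
-----.......-------------.....---........................----.......................-----..---
-----.........................---........................----.......................-----..---
-----........................-----.........................................................---
----------------------------------------------------------------------------------------------
----------------------------------------------------------------------------------------------
```

Run:
```python
from h import *
from cell import job_done
im=cv2.imread("pics/top7.png")[:,:,::-1].copy();k=hsv(im)[:,:,2]<50; roi=np.zeros_like(k);roi[236:260,175:235]=1
for c in blobs(k&roi,60): print("handle",rect("top",c,.019))
print(job_done())
```

```text
handle [371.3 247.1  96.9  12.7  85.2]
the job is handed in; nothing more can be done
None
```

I handed the job in at about 75 s. The cover is open past upright on its stop and the spatula is flat in its tray. The drag pointer stands at the set marker, read as about 50 mm and matched to roughly 1 mm. The grip is fully home, and the three bottles that were present stand upright in separate crate cells. I made a trial pull to 45 mm before the final pull, and I looked at one or two pictures more than the 14 allowed.

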